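# Clamp a phone battery in the inclined repair jig

### The arm

A 7-joint arm with a two-finger parallel gripper is mounted at the origin on a cart in front of the work surface, level with it; the furniture and walls round the work are solid. World frame = base frame: x ahead of the robot, y to its left, z up, the work surface at z = 0. Lengths are in mm, angles in rad, forces in N, time in s.
With the tool pointing down it reaches from about 400 to 875 mm from the base axis. Payload 4.4 kg.
Tool frame: the origin (TCP) lies at the very end of the fingers, on their centre line; the grasp point (between the pads) lies 19 mm behind it; z points along the fingers, y is the line along which they close (so a half turn about z gives the same grasp; the last joint's range is limited). The gripper opens to 85 mm and grips with 20 to 120 N. Pads are 22 mm wide; open, the fingers measure 114 mm over their backs; the gripper's body (76 mm by 85 mm) begins 54 mm behind the grasp point. The pads swing forward as they close: fully open they stand 13 mm farther back than shut.
Start: joints at [1.242, 0.628, 0.038, 1.517, -0.027, 0.996, -0.02], TCP at [168.889, -627.69, 200.213] pointing down, gripper open.
Joint ranges: [-3.06, 3.06], [-0.37, 2.12], [-1.25, 1.32], [0.18, 2.47], [-1.1, 4.24], [0.23, 1.98], [-2.94, 2.94]. Speed limits (rad/s): [2.57, 2.57, 3.14, 3.14, 3.14, 3.14, 3.14].

### API

Orientations are given as [roll, pitch, yaw] about the fixed x, y, z axes, in that order (R = Rz(yaw) Ry(pitch) Rx(roll)).
In Python, from cell import status, get_image, ctrl, models gives the robot as it stands.
- The arm moves only by the shell command python3 -m handwheel 'ROWS' [OPENING]. ROWS is JSON, a list of rows, each an object with "delta_pos": the shift along the world's x, y, z in cm, a list of three; "yaw": the turn about the world's z in rad. A call has 1 to 10 rows; each row shifts and turns the commanded pose from where the row before left it; what a row does not reach is not made up. A row lasts 1/12 s, in which the tool goes at most 41.7 mm and 7.16 degrees, less where a joint would pass 70% of its speed; a pose out of reach is approached as far as the arm can. A call is refused whole if a number of a shift passes 4.17 or a number of a turn 0.125, either way. A call with a gripper value outside its range is refused whole. OPENING is the opening, from -1 (shut) to 1 (fully open), set as the call begins (- or left out, the last holds). The fingers move at their own pace and stop on an object; the grip force is fixed at half the most. Time passes only in rows, so rows that do not move let the fingers close. It gives the time, the measured TCP pose, the force, the opening and the grip force at its end, in the units of the state.
- status.read_state(): the state, without advancing time (a new reading comes with each control period).
- get_image(name): name is "scene" or "top"; returns a dict with "color" (400x640x3 uint8, red, green, blue), "z_map" (400x640 float32, mm along the optical axis (not along the pixel's ray), 0 where there is no reading), "fx", "fy", "cx", "cy" (pixels), "position" and "rotation" of the camera in the world. Camera axes: x right, y up, looking along -z (the intrinsics and any distortion apply to the point x, -y, -z); pixel columns grow to the right and rows downward; lengths in mm; the calibration is good to about 2 mm. A picture is of the moment at which its call begins.
- ctrl.finish_job(): hands the job in; it is judged then, once.
Trained networks look in a picture, given as the dict that the camera call returned (one of the last four; its "shot" number tells which), for a name from the list of things; names that differ only in an ending like _2 or _b are one class to them, and where a whole thing is asked for, a point or a joint stands for the part that bears it (a point fixed in the world has none). Each returns a list of dicts, best first, with "score" (0 to 1); they miss things now and then, are a little off and sometimes report something else, mostly with a low value. They report only what shows in the picture. A call takes as long as a camera call. They do not tell look-alikes from the thing itself.
- models.boxes_of(picture, name): "rect" ([left, top, right, bottom] in pixels, round what is visible of it).
The state is a dict: "clock": time; "qpos": joint angles; "qd": joint speeds; "tau": joint torques, N m; "eef_pos": TCP position; "tool_rot": TCP orientation; "force": force on the tool from outside, world axes, zero at the start; "torque": the same for the moment, N m; "width": finger opening in mm; "gripper_force": force on a finger pad.
Only numpy, scipy, OpenCV 4.12 (cv2) and the standard library are available. Lean on these libraries where they do the work, as an engineer would, in place of code of your own. Each camera call takes 0.05 s, during which the arm holds its last target. There are 200 camera calls.

### The job

Clamp the loose phone battery in the inclined repair jig: turn the jig's lock collar back to its open dot, and lay the battery flat on the narrow rest between the jaws, connector tab at the upper end and lower end down against the toe stop. Then turn the collar clockwise until its ear lines up with the locked mark, the raised bar, but not past it, which would crush the cell. Leave everything else on the bench where it lies.

Things in the scene. Friction and masses are not known exactly. Their poses are not given: they have to be found in the camera images.
- battery: flat dark phone battery, 98 x 38 x 5 mm, on the blue work mat (mat top 4.5 mm above the worktop). Origin: centre of its underside; x along its length towards the connector tab, y across, z up. The solid cell reaches from x = -49 to +43 mm; the last 6 mm at +x is the thin connector tab. 45 g. Grasp it across its 38 mm width.
- battery_tab (a point): the connector-tab end of the battery, 49 mm from its origin along x, 2.5 mm above its underside
- jig_bed: inclined bed of the fixed repair jig: dark steel plate 132 mm (up the slope) x 223 mm, tilted 0.55 rad (31.5 deg) to face the robot. Origin: centre of the top of the narrow grey rest for the battery; x up the slope, y across it to the left, z square out of the bed. The rest is 98 mm long (x), spans y = -14 to +12 mm and stands 12 mm high (plate top at z = -12 mm).
- toe_stop (a point): middle of the upper edge of the toe stop's face, at x = -50, y = -1, z = +9 mm in the jig_bed frame: an aluminium bar, 60 mm wide, across the lower end of the rest. The lower (tabless) end of the battery comes down against it, so the battery's origin ends at about x = -1 mm.
- back_jaw: the sprung jaw at the left of the rest: two blocks 20 mm long centred at x = -34 and +34 mm, tops at z = +12 mm, rubber faces at y = +19 mm from its origin; between the blocks 48 mm are free for a finger, down to z = -5 mm. Axes and origin as jig_bed; it yields up to 10 mm along +y (2 N preload, 0.5 N/mm). A battery clamped at the mark has pushed it back 6 mm.
- jaw: the driven jaw at the right of the rest: two blocks opposite those of the sprung jaw (same x, size, height and finger gap) on a low cross bar, driven by the collar's scroll. Axes as jig_bed; its origin coincides with jig_bed's at collar angle 0 and shifts by 10.7 mm per rad along +y. Its rubber faces lie at y = -28 mm from its origin, so 47 mm are free between the open jaws.
- lock_collar (a joint): angle (rad) of the captive lock collar: 0 = open, ear at the dot, end stop; grows clockwise seen from above; 1.40 = ear at the locked mark; it can turn too far, to 1.80. It stays where left (friction 0.12 N m, 0.2 with a battery clamped). Starts at 0.9 to 1.3, jaws then too close for a battery; from 0.84 on they squeeze a battery.
- collar_axis (a point): top of the fixed post in the collar's middle: x = 0, y = -104, z = +22 mm in the jig_bed frame, same axes (z is the collar's axis). The collar is a round knurled steel ring, 54 mm across, from z = -8.5 to +20 mm in the jig_bed frame.
- collar_ear (a point): tip of the collar's one ear, 48 mm from the axis at z = 0 of the jig_bed frame; its x axis points outward along the ear. The ear is 12 mm wide and spans z = -7.5 to +5.5 mm.
- locked_mark (a point): inner end of the locked mark, a raised bar 17 x 5 mm on the bed, 51.5 mm from the collar's axis; the open mark is a small round dot, 80 deg anticlockwise from it, towards the upper right corner of the bed
- phone_black: bystander: black phone 147 x 72 x 8 mm on the mat near the robot; origin at the centre of its underside, x along its length
- screen_spare: bystander: spare screen, a thin black slab 143 x 70 x 5 mm, on the worktop in front of the jig; origin at the centre of its underside, x along its length
- tweezers_curved: bystander: black curved tweezers 29 x 122 x 10 mm on the mat between battery and jig; origin at the centre of the underside, y along the length
- screw_dish: bystander: round screw dish, 74 mm across, 17 mm high, beside the jig; origin at the centre of its underside
- tape_roll: bystander: roll of tape, 104 mm across, 38 mm high, lying flat behind the mat; origin at the centre of its underside
- driver_red: bystander: precision screwdriver 13 x 146 x 12 mm behind the mat; origin at the centre of its underside, y along its length
- driver_blue: bystander: precision screwdriver 13 x 152 x 12 mm beside the other; origin at the centre of its underside, y along its length
Mind the look-alikes: they are no part of the job. There is more than one size of the battery; the one meant has the size given above.

How it is judged (in metres and radians):
On the way, in this order (a step that is already met when the one before it is completed fails the run):
1. the collar is turned back to open (value of joint lock_collar below 0.25 rad), for 0.1 s.
2. the battery lies on the rest between the open jaws, tab up the slope, lower end at the toe stop, let go (x of battery in the frame of jig_bed between -0.006 and 0.005 m and z of battery in the frame of jig_bed between -0.003 and 0.003 m and angle between the z axis of battery and the z axis of jig_bed, either way round below 0.08 rad and angle between the x axis of battery and the x axis of jig_bed, either way round below 0.2 rad and x of battery_tab in the frame of jig_bed above 0.03 m and y of battery in the frame of jig_bed between -0.011 and 0.004 m and value of joint lock_collar below 0.7 rad and contact force between the fingers and battery below 0.1 N), for 0.1 s.
3. the collar is turned to the locked mark (value of joint lock_collar between 1.28 and 1.52 rad), for 0.1 s.
At the end, for the whole second after the job is handed in: Battery at rest, flat on the jig's rest, tab end up the slope, lower end within 6 mm of the toe stop, square to the slope within 0.08 rad, clamped between both jaws with at least 1.5 N each, 2 to 10 mm left of the rest's origin; collar at the locked mark within 0.12 rad (1.28 to 1.52) (all of step 3 and x of battery in the frame of jig_bed between -0.006 and 0.005 m and z of battery in the frame of jig_bed between -0.003 and 0.003 m and angle between the z axis of battery and the z axis of jig_bed, either way round below 0.08 rad and angle between the x axis of battery and the x axis of jig_bed, either way round below 0.2 rad and x of battery_tab in the frame of jig_bed above 0.03 m and y of battery in the frame of jig_bed between 0.002 and 0.01 m and angle between the x axis of battery and the x axis of jig_bed, either way round below 0.08 rad and contact force between each of jaw, back_jaw and battery above 1.5 N and linear speed of battery below 0.02 m/s and velocity of joint lock_collar below 0.05 rad/s); the robot touches nothing.
It fails at once if the collar is turned past the locked mark (beyond 1.60 rad) and crushes the cell (value of joint lock_collar above 1.6 rad).
It fails at once if the battery is squeezed hard by the jaws (over 25 N) (contact force between jaw and battery above 25 N).
It fails at once if something else on the bench (phone, spare screen, tweezers, dish, tape roll or a screwdriver) is moved by more than 20 mm (distance of any of phone_black, screen_spare, tweezers_curved, screw_dish, tape_roll, driver_red, driver_blue from where it was at the start of the episode above 0.02 m).
It also fails if it takes over 56 s, if anything falls off the work surface, if the arm or the gripper's body presses on something with over 40 N, if the wrist force passes 120 N, or if a joint passes its speed limit or range.

## Working session

There is one attempt and no reset: what is moved stays moved. The work goes in short steps, Python scripts to look and compute and a shell command to move; the robot and the scene stay as the last step left them, time stands still between calls to the robot, and variables do not carry over. Pictures are saved under pics/ and viewed, at most 10 in all, crops included, and the job is handed in when it is done.

```bash
ls; mkdir -p pics; cat > h.py <<'E'
import numpy as np, cv2
from cell import status,get_image,ctrl,models
def save(p,n,crop=None,s=1):
    im=p["color"][...,::-1]
    if crop: im=im[crop[1]:crop[3],crop[0]:crop[2]]
    cv2.imwrite("pics/"+n,cv2.resize(im,None,fx=s,fy=s,interpolation=cv2.INTER_CUBIC))
def P(p,u,v,z=None):
    """pixel arrays -> world"""
    u=np.asarray(u);v=np.asarray(v)
    d=p["z_map"][v.astype(int),u.astype(int)] if z is None else z
    c=np.stack([(u-p["cx"])/p["fx"]*d,-(v-p["cy"])/p["fy"]*d,-d*np.ones_like(u,float)],-1)
    return c@R(p).T+np.array(p["position"])
def R(p):
    return np.array(p["rotation"],float)
def pix(p,X):
    c=(np.asarray(X)-np.array(p["position"]))@R(p)
    return np.stack([p["cx"]-p["fx"]*c[...,0]/c[...,2],p["cy"]+p["fy"]*c[...,1]/c[...,2]],-1)
E
python3 - <<'E'
from h import *
print(status.read_state())
for n in("scene","top"):
    p=get_image(n); save(p,n+"0.png"); print(n,{k:p[k] for k in p if k not in("color","z_map")})
    for t in("battery","collar_ear","jig_bed","jaw","locked_mark","tweezers_curved","lock_collar"):
        try: print(t,[(np.round(b["rect"]),round(b["score"],2)) for b in models.boxes_of(p,t)][:5])
        except Exception as e: print(t,e)
    np.savez(n+"0.npz",**{k:p[k] for k in p})
E
```

```text
pics
{'clock': 0.0, 'qpos': array([ 1.24218959,  0.62933792,  0.03847352,  1.51837918, -0.02697545,
        0.99629246, -0.0200086 ]), 'qd': array([ 8.74503328e-04,  1.10947270e-04, -1.81613559e-05, -5.06897579e-04,
       -4.90155021e-04, -7.66549612e-04,  4.54927325e-04]), 'tau': array([-5.19372134e-04, -5.63407874e+01,  1.22601282e+00, -1.93446797e+01,
        1.10722924e-02,  1.06595099e-02, -9.46355421e-07]), 'eef_pos': array([ 168.68722317, -627.01821293,  199.29147456]), 'tool_rot': array([-3.13969554e+00,  6.40157672e-05,  2.62785773e-01]), 'force': array([-0.09147655,  0.15025411,  0.12048774]), 'torque': array([ 0.00037914, -0.01253925, -0.05089301]), 'gripper_force': 0.0, 'width': 85.65498252444182}
scene {'fx': 434.59192572447205, 'fy': 434.59192572447205, 'cx': 324.0501267882417, 'cy': 192.81735959876045, 'position': array([-508.6251989 , -629.32311833,  644.53753425]), 'rotation': array([ 1.12180206,  0.00533025, -1.04059672]), 'shot': 1}
battery [(array([332., 221., 361., 238.]), 0.51)]
collar_ear [(array([268., 168., 286., 186.]), 0.46)]
jig_bed [(array([226., 156., 2
[... 272 characters left out ...]
2514572540292, 'cx': 316.8351364838619, 'cy': 197.7611443118342, 'position': array([ 327.52943876,  -84.54512362, 1164.58010739]), 'rotation': array([ 1.58354417e-01,  7.81626599e-04, -1.54907431e+00]), 'shot': 2}
battery [(array([315., 202., 343., 232.]), 0.81), (array([424., 158., 446., 173.]), 0.47)]
collar_ear [(array([222., 170., 242., 190.]), 0.82), (array([167., 158., 252., 208.]), 0.74)]
jig_bed [(array([364., 161., 402., 174.]), 0.38)]
jaw [(array([198., 170., 219., 199.]), 0.58)]
locked_mark [(array([170., 153., 252., 207.]), 0.81)]
tweezers_curved [(array([220., 172., 242., 190.]), 0.49), (array([279., 249., 283., 246.]), 0.4)]
lock_collar [(array([216., 168., 243., 192.]), 0.63)]
```

```bash
python3 - <<'E'
s=open('h.py').read()
s=s.replace('    return np.array(p["rotation"],float)','    return Rot.from_euler("xyz",np.array(p["rotation"],float)).as_matrix()').replace("import numpy as np, cv2","import numpy as np, cv2\nfrom scipy.spatial.transform import Rotation as Rot")
open('h.py','w').write(s)
from h import *
p=dict(np.load("top0.npz")); save(p,"topc.png",(140,120,460,300),2.5)
for u,v in((329,217),(435,165),(232,180),(300,120)): print(u,v,P(p,u,v))
E
```

```text
329 217 [ 452.0800212  -118.72088254   10.59255371]
435 165 [ 628.23102899 -456.20441292   -1.37103649]
232 180 [545.55260079 169.25093073  94.7730832 ]
300 120 [ 7.69374790e+02 -1.90218964e+01  5.19197328e-01]
```

View pics/scene0.png

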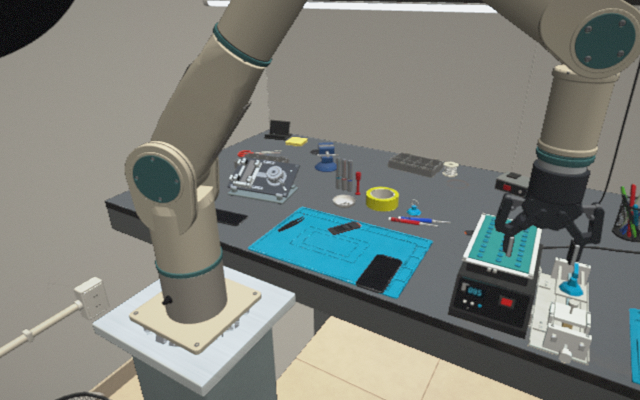

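View pics/topc.png

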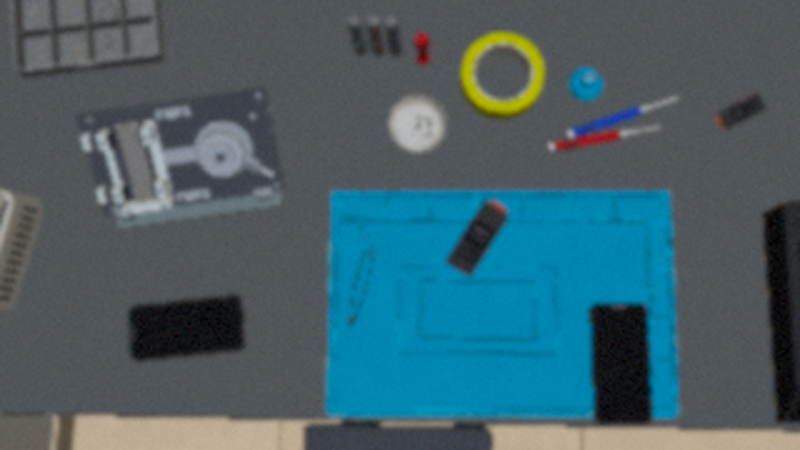

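```bash
cat > jig.py <<'E'
from h import *
th=0.55
def frame(yaw):
    x=np.array([np.cos(yaw)*np.cos(th),np.sin(yaw)*np.cos(th),np.sin(th)])
    y=np.array([-np.sin(yaw),np.cos(yaw),0]); return np.stack([x,y,np.cross(x,y)],1)
E
python3 - <<'E'
from jig import *
p=dict(np.load("top0.npz"))
# plane fit of plate: ransac over jig region
v,u=np.mgrid[152:212,168:256]; X=P(p,u.ravel(),v.ravel()); X=X[X[:,2]>20]
rng=np.random.default_rng(0); best=(0,)
for _ in range(3000):
    a=X[rng.choice(len(X),3,False)]; n=np.cross(a[1]-a[0],a[2]-a[0]); l=np.linalg.norm(n)
    if l<500: continue
    n/=l; n*=np.sign(n[2]); 
    if abs(n[2]-np.cos(.55))>.05: continue
    k=abs((X-a[0])@n)<2.5
    if k.sum()>best[0]: best=(k.sum(),k)
Y=X[best[1]]; c=Y.mean(0); n=np.linalg.svd(Y-c)[2][2]; n*=np.sign(n[2])
print(best[0],len(X),c,n,"tilt",np.arccos(n[2]),"yaw",np.arctan2(-n[1],-n[0]))
im=p["color"]; hsv=cv2.cvtColor(im,cv2.COLOR_RGB2HSV)
# battery: dark/non-blue within mat window
w=np.zeros(im.shape[:2],bool); w[196:235,312:350]=1
m=w&~((hsv[...,0]>85)&(hsv[...,0]<110)&(hsv[...,1]>120))
n_,lab,st,ce=cv2.connectedComponentsWithStats(m.astype(np.uint8)); k=1+np.argmax(st[1:,4]); vv,uu=np.nonzero(lab==k)
B=P(p,uu,vv); print("bat n",len(uu),"z",np.median(B[:,2])); 
r=cv2.minAreaRect(B[:,:2].astype(np.float32)); print(r,cv2.boxPoints(r))
a=im[150:212,165:257,::-1]; b=im[194:240,305:355,::-1]; c2=im[150:180,415:465,::-1]
A=cv2.resize(a,None,fx=5.3,fy=5.3,interpolation=cv2.INTER_CUBIC)
B_=cv2.resize(b,(290,267),interpolation=cv2.INTER_CUBIC);C=cv2.resize(c2,(290,174),interpolation=cv2.INTER_CUBIC)
o=np.zeros((600,800,3),np.uint8); o[:A.shape[0],:A.shape[1]]=A; o[:267,500:790]=B_; o[300:474,500:790]=C
cv2.imwrite("pics/close.png",o)
E
```

```text
1446 3195 [556.59755192 224.22915479  67.00694751] [-0.51390965 -0.08878826  0.85323708] tilt 0.5486352210921255 yaw 0.17108129114984202
bat n 287 z 10.499263728663436
((421.39080810546875, -106.93226623535156), (38.2592658996582, 189.15797424316406), 65.15042877197266) [[ 327.5295   -84.54515]
 [ 499.17416 -164.03639]
 [ 515.2521  -129.31938]
 [ 343.60745  -49.82814]]
```

View pics/close.png

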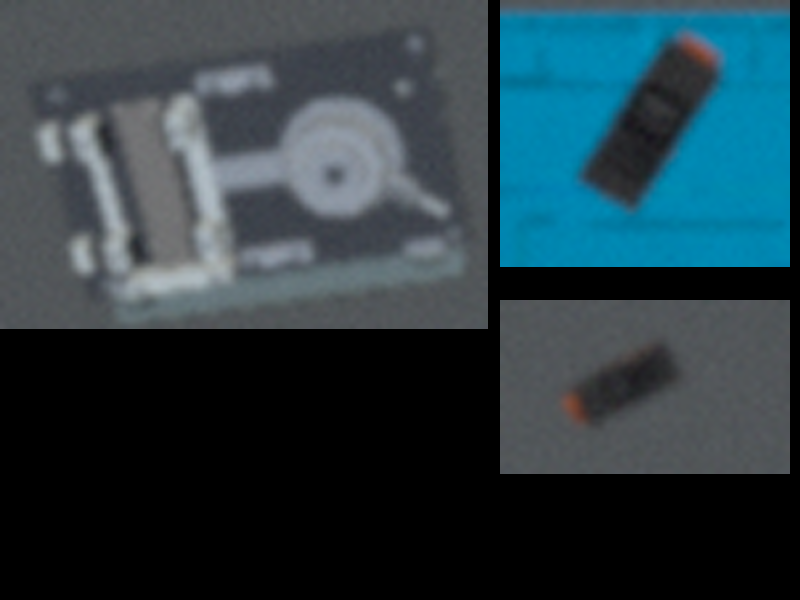

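```bash
cat > jigfit.py <<'E'
from jig import *
from scipy.optimize import least_squares
p=dict(np.load("top0.npz"))
L=[((0,-104,22),(333,173)),((49,12,0),(112,105)),((49,-14,0),(158,98)),((-49,12,0),(148,268)),((-49,-14,0),(196,260))]
M=np.array([a for a,_ in L],float); Z=np.array([b for _,b in L])/5.3+[165,150]-.5*(1-1/5.3)
c=np.array([556.6,224.2,67.0])
def f(q):
    F=frame(q[3]); return np.r_[(pix(p,M@F.T+q[:3])-Z).ravel(), 2*((c-q[:3])@F[:,2]+12)]
E
python3 - <<'E'
from jigfit import *
s=least_squares(f,[560,270,80,.17]); print(s.x,np.round(s.fun,2))
F=frame(s.x[3]); o=s.x[:3]; np.save("jig.npy",s.x)
def pt(u,v): # pixel in crop -> bed coords at bed height h
    pass
def bed(uv,h):
    z=np.array(uv)/5.3+[165,150]-.5*(1-1/5.3)
    a=P(p,z[0],z[1],0.); b=P(p,z[0],z[1],1.); d=b-a; n=F[:,2]
    t=(h-(a-o)@n)/(d@n); return (a+t*d-o)@F
ax=np.array([0,-104])
for nm,uv,h in(("mark",(425,245),-10),("dot",(403,87),-11),("eartip",(446,213),0),("earmid",(418,192),5),("ring",(345,150),20)):
    b=bed(uv,h)[:2]-ax; print(nm,b,np.hypot(*b),np.arctan2(b[1],b[0]))
print("collar",F@[0,-104,22]+o)
im=p["color"]; hsv=cv2.cvtColor(im,cv2.COLOR_RGB2HSV)
w=np.zeros(im.shape[:2],bool); w[196:235,312:350]=1
m=w&~((hsv[...,0]>85)&(hsv[...,0]<110)&(hsv[...,1]>120))
n_,lab,st,ce=cv2.connectedComponentsWithStats(m.astype(np.uint8)); k=1+np.argmax(st[1:,4]); vv,uu=np.nonzero(lab==k)
a=P(p,uu,vv,0.);b=P(p,uu,vv,1.);t=(9.5-a[:,2])/(b-a)[:,2];B=(a+t[:,None]*(b-a))[:,:2]
r=cv2.minAreaRect(B.astype(np.float32));print(r,B.mean(0)); C=np.cov(B.T);e,v=np.linalg.eigh(C);print(np.sqrt(12*e),np.arctan2(v[1,1],v[0,1]))
E
```

```text
[5.34463612e+02 2.88590508e+02 7.33071329e+01 1.43867314e-01] [-0.4   0.38 -0.29 -0.23 -0.1   0.03  0.65 -0.33  0.16  0.14 -0.01]
mark [-59.98183319 -37.79103779] 70.89416654907667 -2.5793762775461335
dot [ 35.47749343 -42.34250239] 55.24074627556392 -0.8733869045033438
eartip [-38.30182872 -54.86165465] 66.90912668371114 -2.1802816172314676
earmid [-21.93076629 -42.35977218] 47.70019715956622 -2.0485241682434947
ring [12.7454887 -9.9954349] 16.19741341017825 -0.6650528043268538
collar [537.99393129 184.01629201  92.06267243]
((463.1833190917969, -126.19956970214844), (30.272977828979492, 95.6302719116211), 57.365966796875) [ 462.39073851 -125.69734825]
[29.31311457 95.05419106] 2.5802882369395705
```

```bash
cat > t.py <<'E'
from jigfit import *
S=lambda uv: np.array(uv)/5.3+[165,150]-.5*(1-1/5.3)
def mod(q):
    ph=q[4]; e=lambda r,a,z:(r*np.cos(a),-104+r*np.sin(a),z)
    pts=[(49,12,0),(49,-14,0),(-49,12,0),(-49,-14,0),(0,-104,20),(66,q[5],-12),(66,q[5]-223,-12),(-66,q[5]-223,-12),e(q[6],ph,-11),e(68.5,ph-1.4,-10)]
    return np.array(pts)
Z=np.array([S(a) for a in [(112,105),(158,98),(148,268),(196,260),(336,157),(28,85),(425,32),(465,245),(403,87),(446,213)]])
def f(q):
    F=frame(q[3]); return np.r_[(pix(p,mod(q)@F.T+q[:3])-Z).ravel(), 2*((c-q[:3])@F[:,2]+12)]
s=least_squares(f,[560,270,80,.17,-.87,60,55],loss="soft_l1"); q=s.x
print(np.round(q,3)); print(np.round(f(q),2)); np.save("jig.npy",q)
F=frame(q[3]);o=q[:3]
print("collar",F@[0,-104,22]+o)
ov=cv2.resize(p["color"][150:212,165:257,::-1],None,fx=8,fy=8,interpolation=cv2.INTER_CUBIC)
def dr(X,col):
    z=((pix(p,np.array(X,float)@F.T+o)-[165,150]+.5)*8).astype(int); cv2.polylines(ov,[z],False,col,1)
dr([(49,12,0),(49,-14,0),(-49,-14,0),(-49,12,0),(49,12,0)],(0,0,255))
t=np.linspace(0,6.3,40)
dr([(27*np.cos(a),-104+27*np.sin(a),20) for a in t],(0,255,0))
dr([(66,q[5],-12),(66,q[5]-223,-12),(-66,q[5]-223,-12),(-66,q[5],-12),(66,q[5],-12)],(255,255,0))
for A in(0,.9,1.1,1.3,1.4):
    a=q[4]-A; dr([(r*np.cos(a),-104+r*np.sin(a),5 if r<49 else -10) for r in (27,48,51.5,68.5)],(0,255,255) if A!=1.4 else (255,0,255))
for x in(-34,34):
    dr([(x-10,19,12),(x+10,19,12)],(0,255,0)); dr([(x-10,-28+11.8,12),(x+10,-28+11.8,12)],(0,255,0))
cv2.imwrite("pics/ov.png",ov)
E
python3 t.py
```

```text
[534.1   287.973  73.445  -6.129  -0.874  58.641  54.342]
[-0.25 -0.06 -0.07  0.11  0.98 -0.19  0.49  0.19 -0.66  2.91 -0.64 -0.96
  0.   -0.72  0.46  0.21 -0.18 -0.16  0.09  0.31  0.03]
collar [538.73741929 183.44245501  92.20077366]
```

View pics/ov.png

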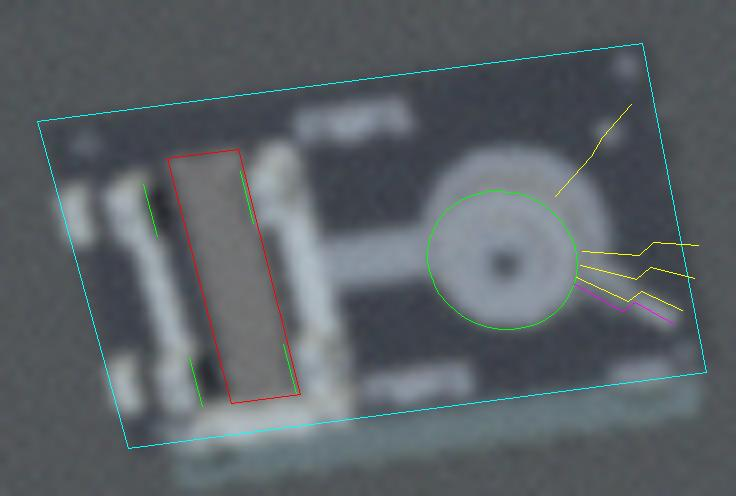

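```bash
sed -i 's/(0,-104,20),(66/(0,-104,22),(66/; s/(336,157)/(333,173)/; s/,.17,-.87/,.154,-.87/' t.py; python3 t.py; cat > w.py <<'E'
from h import *; from jig import frame
q=np.load("jig.npy"); F=frame(q[3]); o=q[:3]
W=lambda x,y,z: F@np.array([x,y,z],float)+o
Bd=lambda X:(np.asarray(X)-o)@F
E
python3 - <<'E'
from w import *
l=None
for b in[(-51,-34,40),(-51,-34,1.75),(-27,-40,1.75),(-10,-46,1.75),(3,-46,1.75),(8,-46,1.75)]:
    a=W(b[0],b[1]-104,b[2]); print(b,np.round(a,1), None if l is None else np.round(a-l,1)); l=a
E
```

```text
[ 5.33903e+02  2.88313e+02  7.32250e+01  1.51000e-01 -8.64000e-01
  5.84100e+01  5.49890e+01]
[-0.3   0.   -0.12  0.2   0.84 -0.13  0.35  0.29 -0.3   0.31 -0.59 -0.96
  0.06 -0.48  0.4   0.45 -0.22 -0.2   0.08  0.38  0.03]
collar [538.20422769 183.76723068  91.9800603 ]
(-51, -34, 40) [491.  142.2  80.7] None
(-51, -34, 1.75) [510.8 145.2  48.1] [ 19.8   3.  -32.6]
(-27, -40, 1.75) [531.9 142.4  60.6] [21.1 -2.8 12.5]
(-10, -46, 1.75) [547.2 138.6  69.5] [15.2 -3.7  8.9]
(3, -46, 1.75) [558.1 140.3  76.3] [11.   1.7  6.8]
(8, -46, 1.75) [562.3 140.9  78.9] [4.2 0.6 2.6]
```

```bash
python3 -m handwheel '[{"delta_pos":[2.5,3.3,1],"yaw":0},{"delta_pos":[2.5,3.5,1],"yaw":0},{"delta_pos":[2.5,3.5,1],"yaw":0},{"delta_pos":[2.5,3.5,1],"yaw":0},{"delta_pos":[2.5,3.5,1],"yaw":0},{"delta_pos":[2.5,3.5,1],"yaw":0},{"delta_pos":[2.5,3.5,0],"yaw":0},{"delta_pos":[2.5,3.5,0],"yaw":0},{"delta_pos":[2.5,3.5,0],"yaw":0},{"delta_pos":[2.5,3.5,0],"yaw":0}]' -1
```

```text
clock: 1.63
eef_pos: [409.1, -293.0, 257.6]
tool_rot: [3.141, -0.001, 0.263]
force: [1.4, -0.5, -1.2]
width: -0.1
gripper_force: 0.0
```

```bash
python3 -m handwheel '[{"delta_pos":[1,4,0],"yaw":0},{"delta_pos":[1,4,0],"yaw":0},{"delta_pos":[1,4,0],"yaw":0},{"delta_pos":[1,4,0],"yaw":-0.01},{"delta_pos":[1,4,-1],"yaw":-0.02},{"delta_pos":[1,4,-1],"yaw":-0.02},{"delta_pos":[1,4,-1],"yaw":-0.02},{"delta_pos":[1,4,-1],"yaw":-0.02},{"delta_pos":[1,4,-2],"yaw":-0.02},{"delta_pos":[0,4,-2],"yaw":0}]'
python3 -m handwheel '[{"delta_pos":[0,2,-2],"yaw":0},{"delta_pos":[0,1.8,-2],"yaw":0},{"delta_pos":[0,0,-2],"yaw":0},{"delta_pos":[0,0,0],"yaw":0},{"delta_pos":[0,0,0],"yaw":0}]'
python3 - <<'E'
from w import *
s=status.read_state()
print(s["eef_pos"],s["tool_rot"],W(-51,-138,1.75)-s["eef_pos"])
p=get_image("top"); save(p,"t1.png",(165,140,257,212),8)
E
```

```text
clock: 2.47
eef_pos: [499.0, 98.3, 181.2]
tool_rot: [-3.141, -0.004, 0.152]
force: [1.6, -0.5, -0.5]
width: -0.0
gripper_force: 0.0
clock: 2.88
eef_pos: [495.9, 133.6, 120.6]
tool_rot: [3.141, 0.002, 0.153]
force: [0.9, 1.3, 0.2]
width: 0.2
gripper_force: 0.0
[495.88407936 133.60541033 120.61256376] [3.14079471e+00 2.18443994e-03 1.52825061e-01] [ 14.92384096  11.59396369 -72.55317371]
```

View pics/t1.png

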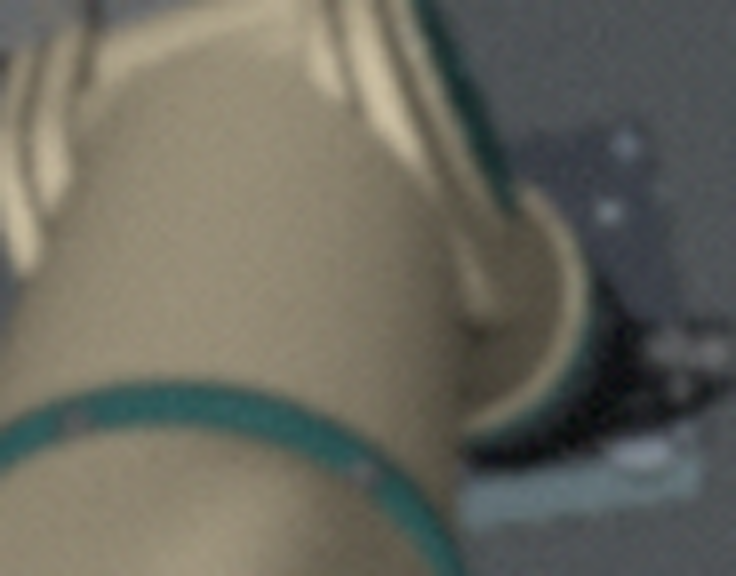

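```bash
python3 -m handwheel '[{"delta_pos":[0.7,0.6,-2],"yaw":0},{"delta_pos":[0.8,0.5,-2],"yaw":0},{"delta_pos":[0,0,-1.5],"yaw":0},{"delta_pos":[0,0,-1],"yaw":0},{"delta_pos":[0,0,-0.7],"yaw":0},{"delta_pos":[0,0,0],"yaw":0}]'
python3 -m handwheel '[{"delta_pos":[0.5,-0.07,0.3],"yaw":0},{"delta_pos":[0.5,-0.07,0.3],"yaw":0},{"delta_pos":[0.5,-0.07,0.3],"yaw":0},{"delta_pos":[0.6,-0.07,0.35],"yaw":0},{"delta_pos":[0,0,0],"yaw":0}]'
```

```text
clock: 3.43
eef_pos: [511.3, 144.2, 48.8]
tool_rot: [3.141, 0.001, 0.152]
force: [-0.2, 0.3, 0.1]
width: -0.0
gripper_force: 0.0
clock: 3.85
eef_pos: [535.5, 142.2, 63.1]
tool_rot: [-3.141, -0.004, 0.152]
force: [1.2, -0.5, -0.2]
width: 0.1
gripper_force: 0.0
```

```bash
python3 -m handwheel '[{"delta_pos":[0.4,-0.1,0.22],"yaw":0},{"delta_pos":[0.4,-0.1,0.22],"yaw":0},{"delta_pos":[0.4,-0.1,0.24],"yaw":0},{"delta_pos":[0.3,-0.07,0.22],"yaw":0}]'
python3 -m handwheel '[{"delta_pos":[0.4,0.06,0.23],"yaw":0},{"delta_pos":[0.4,0.06,0.23],"yaw":0},{"delta_pos":[0.3,0.05,0.23],"yaw":0}]'
python3 -m handwheel '[{"delta_pos":[0.2,0.03,0.12],"yaw":0},{"delta_pos":[0.2,0.03,0.12],"yaw":0},{"delta_pos":[0,0,0],"yaw":0}]'
python3 - <<'E'
from w import *
s=status.read_state(); print(s["force"],Bd(s["eef_pos"])-[0,-104,0])
p=get_image("scene"); np.savez("s1.npz",**p); save(p,"s1.png",(215,140,315,215),8)
E
```

```text
clock: 4.18
eef_pos: [548.1, 138.4, 70.8]
tool_rot: [3.141, -0.0, 0.153]
force: [-0.1, -0.7, -0.2]
width: 0.5
gripper_force: 0.0
clock: 4.43
eef_pos: [559.1, 140.5, 77.7]
tool_rot: [-3.141, -0.0, 0.153]
force: [0.7, 0.4, 1.3]
width: 0.4
gripper_force: 0.0
clock: 4.68
eef_pos: [563.0, 141.1, 80.1]
tool_rot: [-3.141, -0.001, 0.153]
force: [0.1, 0.6, -0.3]
width: 0.2
gripper_force: 0.0
[ 0.05728998  0.5937575  -0.26802778] [  9.22758422 -45.89449403   2.37815859]
```

View pics/s1.png

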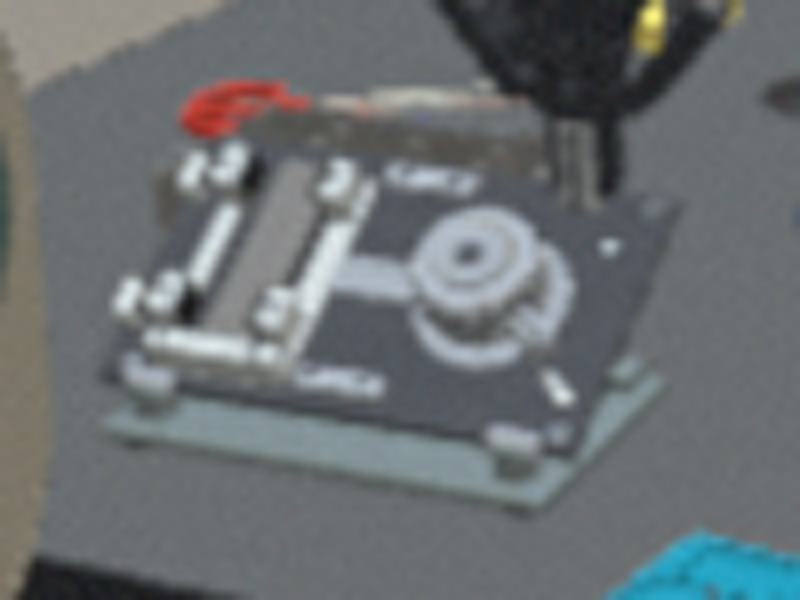

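```bash
python3 - <<'E'
from w import *
p=dict(np.load("s1.npz")); s=status.read_state()
c=lambda X:np.round((pix(p,X)-[215,140]+.5)*8)
print("tcp",c(s["eef_pos"])," post",c(W(0,-104,22))," dot",c(W(54*np.cos(q[4]),-104+54*np.sin(q[4]),-11)))
a=q[4]-1.4
for r in(51.5,68.5): print("mark",c(W(r*np.cos(a),-104+r*np.sin(a),-10)))
for b in((49,12,0),(49,-14,0),(-49,-14,0),(-49,12,0)): print(b,c(W(*b)))
for uv in((468,255),(608,247),(557,385)):
    u,v=np.array(uv)/8+[215,140]-.5; X=P(p,u,v); print(uv,X,Bd(X)-[0,-104,0])
v,u=np.mgrid[155:166,284:292]; X=P(p,u.ravel(),v.ravel()); k=X[:,0]<650; print(len(X),Bd(X[k])[::3]-[0,-104,0])
E
```

```text
tcp [585. 278.]  post [464. 251.]  dot [605. 245.]
mark [543. 375.]
mark [562. 402.]
(49, 12, 0) [282. 155.]
(49, -14, 0) [335. 162.]
(-49, -14, 0) [243. 346.]
(-49, 12, 0) [190. 336.]
(468, 255) [535.46411414 179.48468196  92.14708852] [-2.77211274 -3.8208303  23.89551867]
(608, 247) [591.92369548 149.47411661  81.32162296] [ 35.29862496 -41.99520305 -12.14397715]
(557, 385) [535.72520151 138.07673435  43.02854988] [-33.54430313 -44.79544958 -14.8532878 ]
88 [[ 40.01852609 -38.83321682  63.53704064]
 [ 39.94586058 -50.28670913  65.94720751]
 [ 44.03787458 -58.34638442  62.52560102]
 [ 38.89789145 -41.9132486   60.41057676]
 [ 35.46543907 -56.06848515  67.56286824]
 [ 38.3417306  -65.0468783   65.82983801]
 [ 35.5743856  -46.79613854  60.39414026]
 [ 40.02887575 -54.58373965  56.44958788]
 [ 31.95995893 -40.49396494  58.43778627]
 [ 34.03759612 -50.21434739  57.86045166]
 [ 34.63766443 -61.08569726  59.37212722]
 [ 30.36346394 -43.96351083  55.98218295]
 [ 31.78759594 -54.21155584  56.34391286]
 [ 35.34338194 -62.71420348  53.65908177]
 [ 28.77538008 -47.4262574   53.5142021 ]
 [ 31.26150463 -56.81176035  52.36336421]
 [ 27.94073805 -38.77749887  47.50077778]
 [ 27.73280495 -50.44138329  50.25812866]
 [ 31.34033579 -58.93141129  47.49716638]
 [ 27.15452743 -41.58271223  43.84106359]
 [ 26.52752864 -53.59302194  47.23047708]
 [ 27.50331421 -64.20247394  48.27558534]
 [ 25.54427186 -45.07753461  41.37377841]
 [ 24.67330284 -57.27597941  45.14296211]
 [ 56.5392044   -9.48226973 -11.59126097]
 [ 22.51731929 -49.74520793  40.98494321]
 [ 25.83920755 -58.50550615  38.63769432]
 [ 53.97159279 -13.88815868 -12.88490543]
 [ 22.22521069 -52.14880051  36.58371607]
 [ 57.6322308  -34.97858095 -12.94089473]]
```

```bash
python3 - <<'E'
from w import *
p=dict(np.load("s1.npz")); s=status.read_state()
for h in range(0,90,6):
    z=pix(p,s["eef_pos"]+[0,0,h]); u,v=np.round(z).astype(int)
    print(h,(u,v),p["color"][v,u],np.round(P(p,u,v)-s["eef_pos"]))
p0=dict(np.load("scene0.npz")); e=np.array([168.69,-627.02,199.3]); ty=np.array([np.sin(.2628),-np.cos(.2628),0])
for t in(-45,0,45): print(pix(p0,e+t*ty), pix(p0,e+t*ty+[0,0,13]))
E
```

```text
0 (np.int64(288), np.int64(174)) [86 90 99] [15.  9. -7.]
6 (np.int64(288), np.int64(173)) [83 88 96] [20. 12. -5.]
12 (np.int64(287), np.int64(171)) [81 87 95] [25. 20. -2.]
18 (np.int64(287), np.int64(169)) [87 89 97] [32. 25.  2.]
24 (np.int64(287), np.int64(168)) [83 88 96] [35. 26.  4.]
30 (np.int64(287), np.int64(166)) [79 81 86] [38. 28. 10.]
36 (np.int64(287), np.int64(164)) [86 88 88] [-8. -5. 40.]
42 (np.int64(287), np.int64(162)) [86 86 87] [-13.  -9.  49.]
48 (np.int64(287), np.int64(161)) [89 90 89] [-8. -6. 51.]
54 (np.int64(287), np.int64(159)) [92 94 93] [-11.  -9.  59.]
60 (np.int64(287), np.int64(157)) [91 93 92] [-15. -12.  68.]
66 (np.int64(287), np.int64(155)) [83 84 84] [-6. -5. 70.]
72 (np.int64(287), np.int64(154)) [38 40 43] [-9. -7. 75.]
78 (np.int64(287), np.int64(152)) [36 39 42] [-9. -8. 82.]
84 (np.int64(287), np.int64(150)) [43 44 48] [-8. -8. 89.]
[502.17369636 276.30364601] [503.51832282 269.93405968]
[531.04778876 280.54715819] [532.64086807 274.11467922]
[560.80237942 284.92007375] [562.65861143 278.42380685]
```

```bash
python3 -m handwheel '[{"delta_pos":[-2.5,0.2,0],"yaw":0},{"delta_pos":[-2.7,0.2,0],"yaw":0},{"delta_pos":[0,0,-2],"yaw":0},{"delta_pos":[0,0,-1.2],"yaw":0},{"delta_pos":[0,0,0],"yaw":0}]'
python3 -m handwheel '[{"delta_pos":[0,0,-1.2],"yaw":0},{"delta_pos":[0,0,-1],"yaw":0},{"delta_pos":[0,0,-0.6],"yaw":0},{"delta_pos":[0,0,-0.4],"yaw":0},{"delta_pos":[0,0,0],"yaw":0}]'
python3 - <<'E'
from w import *
s=status.read_state(); print(s["force"],Bd(s["eef_pos"]+[0,0,34])-[0,-104,0])
p=get_image("scene"); np.savez("s2.npz",**p)
for h in range(18,50,3):
    z=pix(p,s["eef_pos"]+[0,0,h]); u,v=np.round(z).astype(int)
    print(h,(u,v),p["color"][v,u],np.round(P(p,u,v)-s["eef_pos"]))
E
```

```text
clock: 5.15
eef_pos: [508.3, 144.5, 46.1]
tool_rot: [3.141, 0.004, 0.153]
force: [0.2, 0.9, -0.7]
width: 0.2
gripper_force: 0.0
clock: 5.57
eef_pos: [510.1, 144.7, 15.2]
tool_rot: [3.141, 0.001, 0.153]
force: [-1.6, -0.2, -0.9]
width: 0.3
gripper_force: 0.0
[-1.56253493 -0.17972009 -0.87641328] [-51.1124898  -34.35987346   3.12873754]
18 (np.int64(278), np.int64(193)) [138 147 157] [ 1.  1. 17.]
21 (np.int64(278), np.int64(192)) [ 89  94 102] [ 4.  3. 19.]
24 (np.int64(278), np.int64(191)) [83 89 94] [ 9.  6. 20.]
27 (np.int64(278), np.int64(190)) [85 90 92] [ 6.  4. 25.]
30 (np.int64(278), np.int64(190)) [85 90 92] [ 6.  4. 25.]
33 (np.int64(278), np.int64(189)) [93 96 96] [-6. -5. 36.]
36 (np.int64(278), np.int64(188)) [102 103 103] [-4. -4. 38.]
39 (np.int64(278), np.int64(187)) [102 105 102] [-7. -6. 43.]
42 (np.int64(278), np.int64(186)) [105 106 106] [-7. -7. 47.]
45 (np.int64(278), np.int64(185)) [112 115 113] [-10.  -9.  52.]
48 (np.int64(278), np.int64(184)) [113 115 113] [-8. -8. 55.]
```

```bash
python3 -m handwheel '[{"delta_pos":[0.5,-0.07,0.3],"yaw":0},{"delta_pos":[0.5,-0.07,0.3],"yaw":0},{"delta_pos":[0.5,-0.07,0.3],"yaw":0},{"delta_pos":[0.6,-0.07,0.35],"yaw":0}]'
python3 -m handwheel '[{"delta_pos":[0.4,-0.1,0.22],"yaw":0},{"delta_pos":[0.4,-0.1,0.22],"yaw":0},{"delta_pos":[0.4,-0.1,0.24],"yaw":0},{"delta_pos":[0.3,-0.07,0.22],"yaw":0}]'
python3 -m handwheel '[{"delta_pos":[0.4,0.06,0.23],"yaw":0},{"delta_pos":[0.4,0.06,0.23],"yaw":0},{"delta_pos":[0.3,0.05,0.23],"yaw":0},{"delta_pos":[0,0,0],"yaw":0}]'
python3 - <<'E'
from w import *
s=status.read_state(); print(s["force"],Bd(s["eef_pos"]+[0,0,33])-[0,-104,0])
p=get_image("scene"); np.savez("s2.npz",**p); save(p,"s2.png",(215,140,315,215),8)
E
```

```text
clock: 5.95
eef_pos: [528.9, 139.6, 28.1]
tool_rot: [3.139, 0.007, 0.152]
force: [-6.3, -3.8, -1.5]
width: -0.1
gripper_force: 2.8
clock: 6.28
eef_pos: [545.7, 138.6, 37.8]
tool_rot: [-3.141, 0.002, 0.153]
force: [-4.3, 1.1, -0.3]
width: 0.1
gripper_force: 1.9
clock: 6.62
eef_pos: [558.6, 140.1, 45.0]
tool_rot: [3.142, -0.001, 0.153]
force: [-1.2, -0.3, -0.0]
width: 0.3
gripper_force: 1.0
[-1.1596625  -0.34012369 -0.00843267] [  4.24969365 -46.23017662   2.9415747 ]
```

View pics/s2.png

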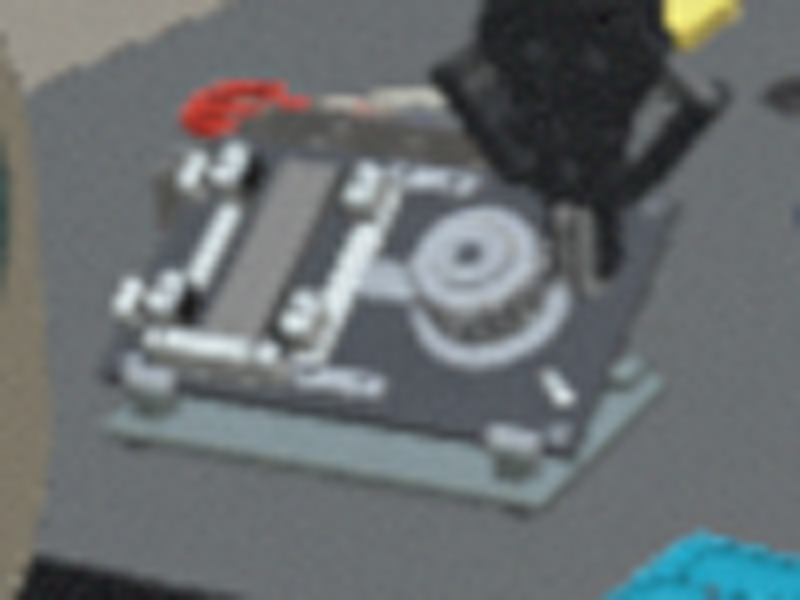

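```bash
python3 -m handwheel '[{"delta_pos":[0.2,0.03,0.12],"yaw":0},{"delta_pos":[0.2,0.03,0.12],"yaw":0},{"delta_pos":[0,0,0],"yaw":0}]'
python3 -m handwheel '[{"delta_pos":[0.2,0.03,0.12],"yaw":0},{"delta_pos":[0,0,0],"yaw":0}]'
```

```text
clock: 6.92
eef_pos: [561.7, 140.5, 46.8]
tool_rot: [3.141, 0.0, 0.153]
force: [-2.9, -0.9, -0.1]
width: -0.1
gripper_force: 1.7
clock: 7.08
eef_pos: [563.4, 141.1, 47.9]
tool_rot: [-3.142, 0.001, 0.153]
force: [-3.6, -1.1, 0.9]
width: 0.1
gripper_force: 2.0
```

```bash
python3 -m handwheel '[{"delta_pos":[0.2,0.03,0.12],"yaw":0},{"delta_pos":[0.1,0.02,0.06],"yaw":0},{"delta_pos":[0,0,0],"yaw":0}]'
python3 -m handwheel '[{"delta_pos":[0.2,0.03,0.12],"yaw":0},{"delta_pos":[0.1,0.02,0.06],"yaw":0},{"delta_pos":[0,0,0],"yaw":0}]'
```

```text
clock: 7.33
eef_pos: [564.7, 140.8, 49.1]
tool_rot: [3.141, 0.004, 0.153]
force: [-5.8, -1.8, -1.2]
width: -0.1
gripper_force: 2.7
clock: 7.58
eef_pos: [567.5, 141.0, 51.4]
tool_rot: [3.14, 0.004, 0.153]
force: [-8.5, -1.7, 4.6]
width: -0.1
gripper_force: 3.9
```

```bash
python3 -m handwheel '[{"delta_pos":[-2.5,-0.3,0],"yaw":0},{"delta_pos":[-2.5,-0.2,2],"yaw":0},{"delta_pos":[0,0,4],"yaw":0},{"delta_pos":[0,-2,3],"yaw":0},{"delta_pos":[-0.5,-4,1],"yaw":-0.12},{"delta_pos":[-0.7,-4,0],"yaw":-0.12},{"delta_pos":[-0.7,-4,0],"yaw":-0.12},{"delta_pos":[-0.8,-4,0],"yaw":-0.12},{"delta_pos":[-0.8,-4,0],"yaw":-0.12},{"delta_pos":[-0.8,-4,0],"yaw":-0.12}]' 0.4
python3 -m handwheel '[{"delta_pos":[0,0,0],"yaw":0},{"delta_pos":[0,0,0],"yaw":0},{"delta_pos":[0,0,0],"yaw":0}]'
python3 - <<'E'
from w import *
p=get_image("scene"); np.savez("s3.npz",**p)
a=cv2.resize(p["color"][150:205,222:302,::-1],None,fx=7,fy=7,interpolation=cv2.INTER_CUBIC)
b=cv2.resize(p["color"][175:250,310:390,::-1],(240,225),interpolation=cv2.INTER_CUBIC)
im=np.zeros((385,800,3),np.uint8); im[:,:560]=a; im[:225,560:]=b; cv2.imwrite("pics/s3.png",im)
c=lambda X:np.round((pix(p,X)-[222,150]+.5)*7)
for A in(0,.1,.2,.3): 
    t=q[4]-A; print(A,c(W(48*np.cos(t),-104+48*np.sin(t),5.5)))
for x in(34,-34): print(c(W(x,-28,12)),c(W(x,-25,12)))
E
```

```text
clock: 8.42
eef_pos: [478.9, -125.6, 152.7]
tool_rot: [-3.14, -0.006, -0.573]
force: [1.2, 0.2, 0.0]
width: 59.9
gripper_force: 0.0
clock: 8.67
eef_pos: [478.5, -123.0, 152.1]
tool_rot: [-3.14, -0.003, -0.567]
force: [0.9, 0.3, -0.4]
width: 59.6
gripper_force: 0.0
0 [460. 129.]
0.1 [463. 136.]
0.2 [464. 144.]
0.3 [465. 152.]
[249.  85.] [244.  84.]
[194. 197.] [188. 196.]
```

View pics/s3.png

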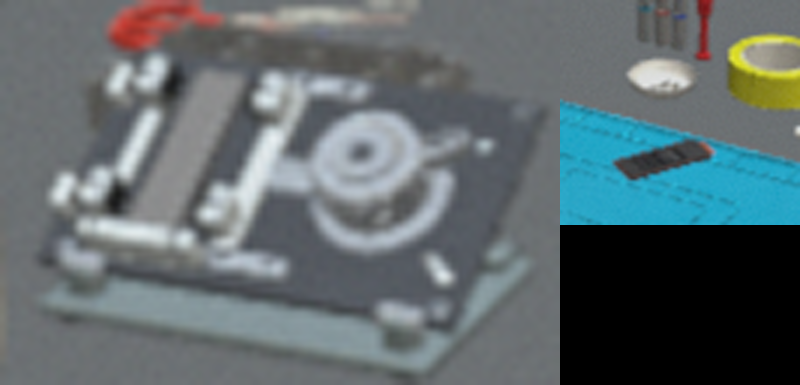

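```bash
python3 -m handwheel '[{"delta_pos":[-0.8,-0.2,-3],"yaw":0},{"delta_pos":[-0.7,-0.1,-4],"yaw":0},{"delta_pos":[0,0,-4],"yaw":0},{"delta_pos":[0,0,-3],"yaw":0},{"delta_pos":[0,0,-2],"yaw":0},{"delta_pos":[0,0,-1],"yaw":0},{"delta_pos":[0,0,0],"yaw":0}]'
python3 - <<'E'
from w import *
s=status.read_state(); e=s["eef_pos"]; print(e)
p=get_image("top"); t=get_image("scene"); np.savez("t4.npz",**p); np.savez("s4.npz",**t)
a=cv2.resize(p["color"][180:250,290:370,::-1],(400,350),interpolation=cv2.INTER_CUBIC)
b=cv2.resize(t["color"][195:255,310:380,::-1],(400,343),interpolation=cv2.INTER_CUBIC)
o_=np.zeros((350,800,3),np.uint8);o_[:,:400]=a;o_[:343,400:]=b;cv2.imwrite("pics/g.png",o_)
yaw=s["tool_rot"][2]; ty=np.array([np.sin(yaw),-np.cos(yaw),0])
for sg in(1,-1):
  for h in(33,40,46): print(sg,h,np.round((pix(t,e+sg*30*ty+[0,0,h])-[310,195]+.5)*5.71)+[400,0])
E
```

```text
clock: 9.3
eef_pos: [461.0, -123.2, -19.5]
tool_rot: [-3.141, 0.004, -0.564]
force: [-0.2, 0.6, -0.6]
width: 60.0
gripper_force: 0.0
[ 460.98676398 -123.17292747  -19.46068981]
1 33 [625. 203.]
1 40 [626. 190.]
1 46 [626. 180.]
-1 33 [567. 150.]
-1 40 [567. 138.]
-1 46 [567. 128.]
```

View pics/g.png

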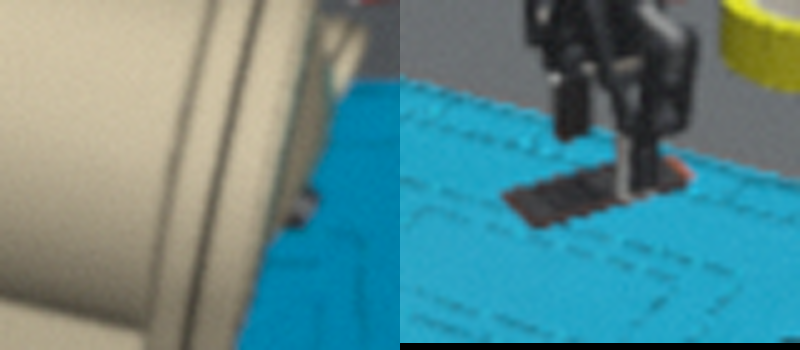

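```bash
python3 -m handwheel '[{"delta_pos":[0.1,-0.1,-0.8],"yaw":0},{"delta_pos":[0.1,-0.1,-0.5],"yaw":0},{"delta_pos":[0,0,0],"yaw":0},{"delta_pos":[0,0,0],"yaw":0}]'
python3 -m handwheel '[{"delta_pos":[0,0,-0.15],"yaw":0},{"delta_pos":[0,0,0],"yaw":0}]'
python3 -m handwheel '[{"delta_pos":[0,0,-0.15],"yaw":0},{"delta_pos":[0,0,0],"yaw":0}]'
```

```text
clock: 9.73
eef_pos: [463.6, -126.7, -27.4]
tool_rot: [-3.141, 0.001, -0.566]
force: [-0.2, 0.5, -0.3]
width: 59.4
gripper_force: 0.0
clock: 9.9
eef_pos: [463.2, -126.9, -29.0]
tool_rot: [-3.14, 0.001, -0.567]
force: [-0.4, 0.5, 0.2]
width: 59.8
gripper_force: 0.0
clock: 10.07
eef_pos: [463.0, -127.0, -30.7]
tool_rot: [-3.141, 0.002, -0.567]
force: [0.7, -0.3, 0.8]
width: 59.7
gripper_force: 0.0
```

```bash
python3 -m handwheel '[{"delta_pos":[0,0,0],"yaw":0},{"delta_pos":[0,0,0],"yaw":0},{"delta_pos":[0,0,0],"yaw":0},{"delta_pos":[0,0,0],"yaw":0},{"delta_pos":[0,0,0],"yaw":0},{"delta_pos":[0,0,0],"yaw":0}]' -0.4
```

```text
clock: 10.57
eef_pos: [465.2, -128.7, -27.6]
tool_rot: [-3.139, -0.004, -0.569]
force: [-3.1, 0.9, 35.6]
width: 36.0
gripper_force: 69.1
```

```bash
python3 -m handwheel '[{"delta_pos":[0,0,1],"yaw":0},{"delta_pos":[0,0,2],"yaw":0},{"delta_pos":[0,0,3],"yaw":0},{"delta_pos":[0,0,4],"yaw":0},{"delta_pos":[0,0,4],"yaw":0},{"delta_pos":[0,0,1],"yaw":0},{"delta_pos":[0,0,0],"yaw":0},{"delta_pos":[0,0,0],"yaw":0}]'
python3 - <<'E'
from w import *
s=status.read_state(); e=s["eef_pos"]
t=get_image("scene"); np.savez("s5.npz",**t)
z=pix(t,e+[0,0,33]).astype(int); print(e,z); save(t,"l.png",(z[0]-35,z[1]-45,z[0]+35,z[1]+30),8)
E
```

```text
clock: 11.23
eef_pos: [462.6, -126.8, 119.1]
tool_rot: [-3.141, 0.002, -0.567]
force: [0.5, -0.2, -0.9]
width: 35.7
gripper_force: 59.9
[ 462.64429948 -126.80593774  119.10442684] [345 181]
```

View pics/l.png

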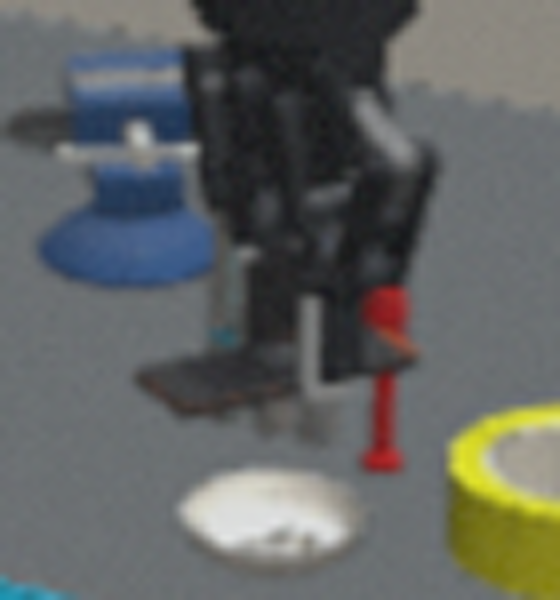

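```bash
python3 - <<'E'
from w import *
t=dict(np.load("s5.npz")); e=np.array([462.64,-126.81,119.1]); yw=-.567
R2=np.array([[np.cos(yw),-np.sin(yw)],[np.sin(yw),np.cos(yw)]])
v,u=np.mgrid[170:192,325:365]; X=P(t,u.ravel(),v.ravel())-e; L=np.c_[X[:,:2]@R2,X[:,2]]
k=(abs(L[:,0])<60)&(abs(L[:,1])<25)&(L[:,2]>25)&(L[:,2]<50); L=L[k]
for a in range(-60,60,10):
    m=(L[:,0]>=a)&(L[:,0]<a+10); 
    if m.any(): print(a,m.sum(),np.round(np.percentile(L[m,2],[10,50,90]),1),np.round([L[m,1].min(),L[m,1].max()]))
print(np.sort(L[:,0])[[0,3,-4,-1]])
s=status.read_state()
for d in(30,24,15,0): print(d,np.round(W(2.5,-4.2,2.5)+[0,0,d-34.5]-s["eef_pos"],1))
print("slide",np.round(F[:,0]*-3.5,1))
E
```

```text
-60 14 [35.2 37.4 39.7] [-21.  14.]
-50 25 [36.8 38.3 40. ] [-24.  17.]
-40 26 [36.1 39.  40. ] [-23.  14.]
-30 25 [36.8 38.8 40.2] [-24.  14.]
-20 25 [36.6 38.5 40. ] [-23.  18.]
-10 38 [38.2 39.7 47.8] [-25.  22.]
0 21 [38.1 40.5 49.3] [-23.  21.]
10 5 [38.9 42.4 46.4] [13. 17.]
20 11 [35.3 38.  38.5] [-20.  -8.]
30 16 [36.  37.3 39.5] [-20.  13.]
40 4 [35.8 36.  36.2] [-11.   6.]
[-53.11032381 -52.04492525  42.35586667  44.72361827]
30 [ 73.5 410.9 -46. ]
24 [ 73.5 410.9 -52. ]
15 [ 73.5 410.9 -61. ]
0 [ 73.5 410.9 -76. ]
slide [-2.9 -0.4 -1.8]
```

```bash
python3 -m handwheel '[{"delta_pos":[0,2,1],"yaw":0},{"delta_pos":[0.3,4,0],"yaw":0},{"delta_pos":[0.8,4,0],"yaw":0.12},{"delta_pos":[0.8,4,0],"yaw":0.12},{"delta_pos":[0.8,4,0],"yaw":0.12},{"delta_pos":[0.8,4,0],"yaw":0.12},{"delta_pos":[0.8,4,0],"yaw":0.12},{"delta_pos":[0.8,4,0],"yaw":0.12},{"delta_pos":[0.8,4,0],"yaw":0},{"delta_pos":[0.8,4,0],"yaw":0}]'
python3 -m handwheel '[{"delta_pos":[0.7,2,0],"yaw":0},{"delta_pos":[0,1,0],"yaw":0},{"delta_pos":[0,0,0],"yaw":0},{"delta_pos":[0,0,0],"yaw":0},{"delta_pos":[0,0,0],"yaw":0}]'
python3 - <<'E'
from w import *
s=status.read_state(); print(q[3],s["tool_rot"],s["width"])
print(np.round(W(4,-4.2,2.5)+[0,0,30-35]-s["eef_pos"],1))
E
```

```text
clock: 12.12
eef_pos: [528.2, 254.2, 126.4]
tool_rot: [3.141, 0.007, 0.153]
force: [1.5, -0.1, -0.0]
width: 35.9
gripper_force: 59.9
clock: 12.53
eef_pos: [536.0, 279.7, 127.9]
tool_rot: [3.14, 0.005, 0.15]
force: [0.1, 0.3, -0.2]
width: 35.4
gripper_force: 60.0
0.1512389457933494 [3.1395477  0.00483839 0.14959191] 35.4368306864745
[  0.6   4.8 -55.4]
```

```bash
python3 -m handwheel '[{"delta_pos":[0.1,0.5,-1],"yaw":0},{"delta_pos":[0,0,-1.5],"yaw":0},{"delta_pos":[0,0,-1.5],"yaw":0},{"delta_pos":[0,0,-1],"yaw":0},{"delta_pos":[0,0,0],"yaw":0},{"delta_pos":[0,0,0],"yaw":0}]'
python3 -m handwheel '[{"delta_pos":[0,0,-0.5],"yaw":0},{"delta_pos":[0,0,0],"yaw":0}]'
python3 -m handwheel '[{"delta_pos":[0,0,-0.3],"yaw":0},{"delta_pos":[0,0,0],"yaw":0}]'
python3 -m handwheel '[{"delta_pos":[0,0,-0.3],"yaw":0},{"delta_pos":[0,0,0],"yaw":0}]'
python3 - <<'E'
from w import *
s=status.read_state(); print(s["force"],s["torque"],np.round(s["eef_pos"]-W(4,-4.2,2.5)+[0,0,35],1))
E
```

```text
clock: 13.03
eef_pos: [537.3, 286.9, 78.2]
tool_rot: [3.141, 0.004, 0.151]
force: [0.7, 0.3, 1.3]
width: 35.7
gripper_force: 60.0
clock: 13.2
eef_pos: [537.7, 287.7, 73.8]
tool_rot: [-3.141, 0.002, 0.152]
force: [-0.1, 0.4, -0.6]
width: 35.9
gripper_force: 60.0
clock: 13.37
eef_pos: [537.5, 287.9, 70.7]
tool_rot: [-3.141, 0.003, 0.153]
force: [0.4, 0.0, -0.7]
width: 35.6
gripper_force: 60.0
clock: 13.53
eef_pos: [537.3, 287.9, 67.5]
tool_rot: [-3.141, 0.003, 0.153]
force: [-0.6, -0.3, 1.1]
width: 35.8
gripper_force: 60.0
[-0.64888097 -0.33723645  1.08830074] [-0.00749761 -0.01907507  0.00085761] [ 0.7  3.4 25. ]
```

```bash
python3 -m handwheel '[{"delta_pos":[-0.05,-0.33,0],"yaw":0},{"delta_pos":[0,0,0],"yaw":0},{"delta_pos":[0,0,-0.2],"yaw":0},{"delta_pos":[0,0,0],"yaw":0}]'
for i in 1; do python3 -m handwheel '[{"delta_pos":[0,0,-0.2],"yaw":0},{"delta_pos":[0,0,-0.1],"yaw":0},{"delta_pos":[0,0,0],"yaw":0}]'; done
python3 -m handwheel '[{"delta_pos":[0,0,-0.2],"yaw":0},{"delta_pos":[0,0,-0.1],"yaw":0},{"delta_pos":[0,0,0],"yaw":0}]'
python3 - <<'E'
from w import *
s=status.read_state(); print(s["force"],s["torque"],np.round(s["eef_pos"]-W(4,-4.2,2.5)+[0,0,35],1))
E
```

```text
clock: 13.87
eef_pos: [537.1, 284.4, 65.6]
tool_rot: [-3.141, 0.002, 0.152]
force: [1.1, 0.5, 0.1]
width: 35.8
gripper_force: 60.0
clock: 14.12
eef_pos: [537.2, 284.5, 63.6]
tool_rot: [-3.141, 0.002, 0.152]
force: [-2.3, -2.0, 8.6]
width: 35.9
gripper_force: 60.8
clock: 14.37
eef_pos: [537.3, 284.9, 61.3]
tool_rot: [-3.14, 0.002, 0.153]
force: [-4.4, -1.8, 12.4]
width: 35.6
gripper_force: 62.0
[-4.41325197 -1.7863749  12.36403572] [-0.19433724  0.50864959 -0.01854668] [ 0.7  0.4 18.9]
```

```bash
python3 -m handwheel '[{"delta_pos":[0,0,-0.2],"yaw":0},{"delta_pos":[0,0,-0.2],"yaw":0},{"delta_pos":[0,0,0],"yaw":0}]'
python3 -m handwheel '[{"delta_pos":[0,0,-0.2],"yaw":0},{"delta_pos":[0,0,-0.2],"yaw":0},{"delta_pos":[0,0,0],"yaw":0}]'
python3 - <<'E'
from w import *
s=status.read_state(); print(s["force"],s["torque"],np.round(s["eef_pos"]-W(4,-4.2,2.5)+[0,0,35],1))
E
```

```text
clock: 14.62
eef_pos: [537.2, 285.2, 59.1]
tool_rot: [-3.139, 0.001, 0.153]
force: [-8.1, -3.0, 26.2]
width: 35.5
gripper_force: 70.5
clock: 14.87
eef_pos: [536.5, 285.1, 54.5]
tool_rot: [-3.139, 0.002, 0.153]
force: [-7.5, -1.5, 20.5]
width: 35.6
gripper_force: 67.7
[-7.47758529 -1.52865151 20.46977332] [-0.1901911   0.9654489   0.11719493] [-0.1  0.6 12. ]
```

```bash
python3 -m handwheel '[{"delta_pos":[0,0,-0.2],"yaw":0},{"delta_pos":[0,0,-0.2],"yaw":0},{"delta_pos":[0,0,0],"yaw":0}]'
python3 -m handwheel '[{"delta_pos":[0,0,-0.2],"yaw":0},{"delta_pos":[0,0,-0.1],"yaw":0},{"delta_pos":[0,0,0],"yaw":0}]'
python3 - <<'E'
from w import *
s=status.read_state(); e=s["eef_pos"]; print(s["force"],s["torque"],np.round(e-W(4,-4.2,2.5)+[0,0,35],1))
t=get_image("scene"); np.savez("s6.npz",**t)
im=t["color"]; v,u=np.mgrid[150:205,222:302]; X=Bd(P(t,u.ravel(),v.ravel())); c=im[150:205,222:302].reshape(-1,3)
k=(X[:,1]>-26)&(X[:,1]<20)&(X[:,0]>-56)&(X[:,0]<60)
for a in range(-56,60,6):
    m=k&(X[:,0]>=a)&(X[:,0]<a+6)&(abs(X[:,1]+4)<12); 
    if m.any(): print(a,m.sum(),np.round(np.median(X[m],0),1),np.median(c[m],0))
E
```

```text
clock: 15.12
eef_pos: [535.9, 285.0, 49.2]
tool_rot: [-3.14, 0.004, 0.153]
force: [-5.8, -1.6, 13.1]
width: 34.9
gripper_force: 65.6
clock: 15.37
eef_pos: [536.0, 285.0, 46.3]
tool_rot: [-3.14, 0.004, 0.153]
force: [-6.8, -1.7, 14.6]
width: 35.8
gripper_force: 66.5
[-6.83729317 -1.71629397 14.61696112] [-0.13793153  0.85194745 -0.00344256] [-0.6  0.5  3.9]
-56 8 [-53.9  -3.4   9.4] [197.  207.5 212. ]
-50 7 [-45.7   0.7   2.6] [147. 150. 151.]
-44 21 [-40.5  -4.8   7.7] [82. 78. 77.]
-38 7 [-34.8  -6.8  13.2] [62. 64. 66.]
-32 11 [-31.2  -3.1  13.4] [60. 60. 64.]
-26 11 [-22.3  -3.5  12.4] [54. 54. 57.]
-20 6 [-16.5   3.3  11. ] [52. 52. 54.]
-14 12 [-11.   -7.7  11.4] [51.  52.5 55. ]
-8 7 [-6.  -3.6 12.3] [47. 46. 49.]
-2 11 [-0.5 -4.9 10.3] [44. 44. 46.]
4 9 [ 6.8 -3.4  9.9] [60. 61. 64.]
10 7 [12.7 -5.4  9.3] [66. 69. 72.]
16 8 [20.3 -0.9 10. ] [53.  53.5 53. ]
22 9 [26.7  2.1  8.6] [61. 59. 58.]
28 6 [32.7  4.4  9.8] [65.  64.5 65. ]
34 5 [35.3  4.5  7.4] [64. 65. 65.]
40 4 [45.2  4.5  4.8] [65.5 66.  68.5]
46 1 [47.9  3.6  7.7] [57. 59. 61.]
```

```bash
python3 -m handwheel '[{"delta_pos":[0,0,-0.2],"yaw":0},{"delta_pos":[0,0,0],"yaw":0}]'
python3 -m handwheel '[{"delta_pos":[0,0,-0.15],"yaw":0},{"delta_pos":[0,0,0],"yaw":0}]'
python3 - <<'E'
from w import *
s=status.read_state(); e=s["eef_pos"]; print(s["force"],s["torque"],np.round(e-W(4,-4.2,2.5)+[0,0,35],1))
E
```

```text
clock: 15.58
eef_pos: [536.0, 285.3, 44.3]
tool_rot: [-3.14, 0.004, 0.154]
force: [-6.8, -0.7, 15.2]
width: 35.7
gripper_force: 68.1
clock: 15.75
eef_pos: [536.1, 285.3, 43.0]
tool_rot: [-3.14, 0.003, 0.154]
force: [-6.0, -0.3, 15.5]
width: 35.3
gripper_force: 68.4
[-5.9972144  -0.25622715 15.47715901] [-0.14805925  0.89787261  0.11334773] [-0.5  0.8  0.5]
```

```bash
python3 -m handwheel '[{"delta_pos":[0,0,-0.12],"yaw":0},{"delta_pos":[0,0,0],"yaw":0}]'
python3 -m handwheel '[{"delta_pos":[0,0,-0.12],"yaw":0},{"delta_pos":[0,0,0],"yaw":0}]'
python3 - <<'E'
from w import *
s=status.read_state(); e=s["eef_pos"]; print(s["force"],s["torque"],np.round(e-W(4,-4.2,2.5)+[0,0,35],1))
t=get_image("scene"); np.savez("s7.npz",**t)
im=t["color"]; v,u=np.mgrid[150:205,222:302]; X=Bd(P(t,u.ravel(),v.ravel())); c=im[150:205,222:302].reshape(-1,3)
for a in range(-56,60,8):
    m=(X[:,0]>=a)&(X[:,0]<a+8)&(abs(X[:,1]+4)<12); 
    if m.any(): print(a,m.sum(),np.round(np.median(X[m],0),1),np.median(c[m],0))
E
```

```text
clock: 15.92
eef_pos: [536.3, 285.3, 42.3]
tool_rot: [-3.14, 0.003, 0.154]
force: [-8.0, -1.2, 19.2]
width: 35.8
gripper_force: 69.6
clock: 16.08
eef_pos: [536.4, 285.3, 42.1]
tool_rot: [-3.139, 0.003, 0.154]
force: [-10.0, -2.5, 25.5]
width: 35.2
gripper_force: 70.5
[-9.9853822  -2.54311982 25.54291783] [-0.39189447  1.26016919  0.18202219] [-0.2  0.9 -0.3]
-56 11 [-54.3  -4.8   8.4] [195. 206. 210.]
-48 13 [-43.6  -4.6   1.7] [93. 90. 88.]
-40 15 [-37.3  -0.8   6.6] [65. 65. 66.]
-32 15 [-28.2  -5.3   7.4] [57. 57. 58.]
-24 14 [-19.4  -3.9   5.9] [52.5 52.5 56. ]
-16 11 [-12.3  -4.7   7.2] [49. 51. 53.]
-8 17 [-3.6 -4.5  5.9] [45. 45. 48.]
0 12 [ 4.2 -4.4  6.1] [55.5 57.5 60. ]
8 13 [12.1 -6.2  5.9] [60. 61. 64.]
16 15 [21.4  1.4  8.1] [55. 53. 51.]
24 9 [27.8  4.   8.9] [66. 66. 65.]
32 15 [35.8  3.2 58.3] [48. 41. 44.]
40 5 [42.5  4.2  4.9] [58. 55. 55.]
48 1 [51.6  7.4  2.3] [52. 54. 55.]
```

```bash
python3 -m handwheel '[{"delta_pos":[0,0,0.08],"yaw":0},{"delta_pos":[-0.17,-0.03,-0.1],"yaw":0},{"delta_pos":[0,0,0],"yaw":0}]'
python3 -m handwheel '[{"delta_pos":[-0.17,-0.03,-0.1],"yaw":0},{"delta_pos":[0,0,0],"yaw":0}]'
python3 -m handwheel '[{"delta_pos":[-0.12,-0.02,-0.07],"yaw":0},{"delta_pos":[0,0,0],"yaw":0}]'
python3 - <<'E'
from w import *
s=status.read_state(); e=s["eef_pos"]; print(F.T@s["force"],s["torque"],np.round(Bd(e+[0,0,35]),1))
t=get_image("scene"); np.savez("s7.npz",**t)
im=t["color"]; v,u=np.mgrid[150:205,222:302]; X=Bd(P(t,u.ravel(),v.ravel())); c=im[150:205,222:302].reshape(-1,3)
for a in range(-56,-30,4):
    m=(X[:,0]>=a)&(X[:,0]<a+4)&(abs(X[:,1]+4)<12); 
    if m.any(): print(a,m.sum(),np.round(np.median(X[m],0),1),np.median(c[m],0))
E
```

```text
clock: 16.38
eef_pos: [536.2, 285.4, 41.9]
tool_rot: [-3.139, -0.0, 0.153]
force: [-6.6, -0.8, 23.6]
width: 35.7
gripper_force: 69.0
clock: 16.55
eef_pos: [536.3, 285.4, 41.9]
tool_rot: [-3.138, -0.004, 0.153]
force: [-5.3, -1.5, 25.9]
width: 35.7
gripper_force: 69.0
clock: 16.72
eef_pos: [536.3, 285.5, 41.8]
tool_rot: [-3.138, -0.006, 0.153]
force: [-4.1, -1.5, 28.9]
width: 36.0
gripper_force: 68.8
[11.50994497 -0.90048974 26.87936418] [-0.32485426  0.22091185  0.08075473] [ 3.5 -3.2  2. ]
-56 6 [-54.   -3.8  10.4] [170.5 179.5 184.5]
-52 2 [-50.2  -5.9   6.6] [160.5 165.5 170. ]
-48 3 [-44.2  -6.    2.8] [124. 125. 127.]
-44 12 [-42.1  -3.3   3.1] [76. 67. 67.]
-40 7 [-38.   -7.4   6.9] [65. 64. 65.]
-36 5 [-34.5  -2.7   5. ] [62. 63. 64.]
-32 9 [-30.   -8.3   5.9] [61. 61. 61.]
```

```bash
python3 -m handwheel '[{"delta_pos":[0,0,0.15],"yaw":0},{"delta_pos":[0,0,0],"yaw":0}]'
python3 -m handwheel '[{"delta_pos":[0,0,0.15],"yaw":0},{"delta_pos":[0,0,0],"yaw":0}]'
python3 -m handwheel '[{"delta_pos":[0,0,0.1],"yaw":0},{"delta_pos":[0,0,0],"yaw":0}]'
python3 - <<'E'
from w import *
s=status.read_state(); e=s["eef_pos"]; print(F.T@s["force"],s["torque"],np.round(Bd(e+[0,0,35]),1))
E
```

```text
clock: 16.93
eef_pos: [535.6, 285.3, 41.7]
tool_rot: [-3.139, -0.005, 0.153]
force: [-0.9, 0.7, 15.4]
width: 35.5
gripper_force: 66.0
clock: 17.1
eef_pos: [535.1, 285.2, 42.3]
tool_rot: [-3.139, -0.003, 0.153]
force: [0.2, 0.3, 9.2]
width: 36.1
gripper_force: 65.3
clock: 17.27
eef_pos: [534.3, 284.9, 42.6]
tool_rot: [-3.14, -0.002, 0.153]
force: [0.0, -0.5, 8.1]
width: 35.4
gripper_force: 64.9
[ 4.19157024 -0.45279121  6.92537028] [ 0.09255112 -0.18503459  0.06341903] [ 2.1 -3.5  3.8]
```

```bash
python3 -m handwheel '[{"delta_pos":[-0.15,-0.02,-0.09],"yaw":0},{"delta_pos":[0,0,0],"yaw":0}]'
python3 -m handwheel '[{"delta_pos":[-0.15,-0.02,-0.09],"yaw":0},{"delta_pos":[0,0,0],"yaw":0}]'
python3 -m handwheel '[{"delta_pos":[-0.15,-0.02,-0.09],"yaw":0},{"delta_pos":[0,0,0],"yaw":0}]'
python3 - <<'E'
from w import *
s=status.read_state(); e=s["eef_pos"]; print(F.T@s["force"],s["torque"],np.round(Bd(e+[0,0,35]),1))
t=get_image("scene"); np.savez("s7.npz",**t)
im=t["color"]; v,u=np.mgrid[150:205,222:302]; X=Bd(P(t,u.ravel(),v.ravel())); c=im[150:205,222:302].reshape(-1,3)
for a in range(-56,20,4):
    m=(X[:,0]>=a)&(X[:,0]<a+4)&(abs(X[:,1]+4)<12); 
    if m.any(): print(a,m.sum(),np.round(np.median(X[m],0),1),np.median(c[m],0))
E
```

```text
clock: 17.43
eef_pos: [532.4, 284.4, 41.3]
tool_rot: [-3.14, -0.001, 0.153]
force: [0.6, 0.6, 8.0]
width: 35.6
gripper_force: 65.0
clock: 17.6
eef_pos: [530.8, 284.2, 40.4]
tool_rot: [-3.14, -0.001, 0.153]
force: [-0.9, -0.4, 6.8]
width: 35.4
gripper_force: 65.0
clock: 17.77
eef_pos: [529.3, 283.9, 39.4]
tool_rot: [-3.14, -0.001, 0.153]
force: [-1.5, -0.7, 7.4]
width: 35.8
gripper_force: 65.0
[ 2.51970415 -0.49650369  7.18091584] [ 0.08939764 -0.141006   -0.06544776] [-3.8 -3.6  3.8]
-56 7 [-54.8  -5.7  10.4] [186. 196. 199.]
-52 6 [-49.6  -2.2   8.3] [102.  103.5 103. ]
-48 7 [-46.9  -2.3  10.3] [64. 64. 65.]
-44 5 [-40.5  -3.    8.8] [63. 63. 64.]
-40 5 [-37.8  -5.2   7.2] [61. 62. 63.]
-36 8 [-34.   -6.4   9.4] [53.5 53.5 56.5]
-32 5 [-29.1  -2.2  10.3] [55. 54. 58.]
-28 5 [-27.3  -8.7   8.4] [54. 56. 55.]
-24 5 [-22.3  -9.9   9.2] [47. 48. 51.]
-20 8 [-18.6  -0.9   9.2] [52.5 52.5 57. ]
-16 4 [-13.7  -3.7   7.6] [42.5 41.5 43.5]
-12 8 [-9.4 -4.6  8.4] [42.  42.  46.5]
-8 4 [-6.  -3.1  7.9] [49. 51. 52.]
-4 7 [-2.5 -8.4  9. ] [60. 61. 63.]
0 7 [1.9 7.1 7.5] [50. 51. 54.]
4 10 [6.  2.3 6.1] [66.5 66.5 69.5]
8 4 [9.3 0.9 5.9] [50.5 49.5 52. ]
12 9 [14.  -0.6  8. ] [48. 50. 51.]
16 2 [17.4  2.3 35. ] [48. 50. 50.]
```

```bash
python3 -m handwheel '[{"delta_pos":[0,0,-0.15],"yaw":0},{"delta_pos":[0,0,0],"yaw":0}]'
python3 -m handwheel '[{"delta_pos":[0,0,-0.15],"yaw":0},{"delta_pos":[0,0,0],"yaw":0}]'
python3 - <<'E'
from w import *
s=status.read_state(); e=s["eef_pos"]; print(F.T@s["force"],s["torque"],np.round(Bd(e+[0,0,35]),1))
E
```

```text
clock: 17.98
eef_pos: [529.8, 284.0, 38.5]
tool_rot: [-3.14, -0.001, 0.153]
force: [-1.4, -0.8, 12.8]
width: 35.8
gripper_force: 65.4
clock: 18.15
eef_pos: [530.1, 284.1, 38.1]
tool_rot: [-3.139, -0.002, 0.152]
force: [-3.8, -1.2, 19.0]
width: 35.5
gripper_force: 66.1
[ 6.51729577 -0.6318436  18.25538512] [-0.22502902  0.18710334 -0.0361056 ] [-3.9 -3.5  2.2]
```

```bash
python3 -m handwheel '[{"delta_pos":[0,0,0],"yaw":0},{"delta_pos":[0,0,0],"yaw":0},{"delta_pos":[0,0,0],"yaw":0},{"delta_pos":[0,0,0],"yaw":0}]' 0.15
python3 - <<'E'
from w import *
s=status.read_state(); e=s["eef_pos"]; print(F.T@s["force"],s["torque"],np.round(Bd(e+[0,0,35]),1))
t=get_image("scene"); np.savez("s8.npz",**t)
im=t["color"]; v,u=np.mgrid[150:205,222:302]; X=Bd(P(t,u.ravel(),v.ravel())); c=im[150:205,222:302].reshape(-1,3)
for a in range(-56,20,4):
    m=(X[:,0]>=a)&(X[:,0]<a+4)&(abs(X[:,1]+4)<12); 
    if m.any(): print(a,m.sum(),np.round(np.median(X[m],0),1),np.median(c[m],0))
E
```

```text
clock: 18.48
eef_pos: [527.7, 283.1, 34.8]
tool_rot: [-3.142, 0.003, 0.153]
force: [0.8, 0.3, 0.5]
width: 49.6
gripper_force: 0.0
[ 0.97993919  0.20180092 -0.01924537] [0.0257294  0.00446207 0.02562925] [-7.7 -4.2  0.7]
-56 7 [-54.   -0.6   9.5] [184. 195. 200.]
-52 4 [-49.   -3.4   6.8] [109.5 115.  117. ]
-48 5 [-46.3  -3.8   5.9] [69. 68. 70.]
-44 10 [-42.2  -7.6   6.2] [62.  63.5 63.5]
-40 3 [-37.1   4.5   6.1] [58. 59. 59.]
-36 6 [-34.2  -2.4   5.5] [52. 54. 55.]
-32 11 [-30.2  -5.    7.3] [55. 57. 59.]
-28 4 [-25.4  -3.9   6.4] [47. 46. 49.]
-24 8 [-22.6  -7.2   6.6] [50.  50.5 53.5]
-20 5 [-17.7  -6.4   4.5] [53. 55. 57.]
-16 6 [-13.9  -0.7   5.6] [44.  44.  48.5]
-12 6 [-10.1  -6.8   3.9] [41.  40.  42.5]
-8 6 [-6.  -2.5  6.3] [53.5 56.  58. ]
-4 6 [-1.4 -3.2  6.3] [58.5 60.  62. ]
0 4 [ 2.2 -2.9  5.4] [59.5 62.  63.5]
4 9 [ 5.4 -2.6  5.4] [64. 66. 67.]
8 5 [ 9.3 -4.8  6.5] [42. 43. 45.]
12 9 [14.2  0.5  8.2] [55. 55. 57.]
16 5 [17.8 -8.8  5.7] [60. 61. 62.]
```

```bash
python3 -m handwheel '[{"delta_pos":[0,0,0.5],"yaw":0},{"delta_pos":[0,0,1],"yaw":0},{"delta_pos":[0,0,2],"yaw":0},{"delta_pos":[0,0,4],"yaw":0},{"delta_pos":[0,0,2.5],"yaw":0},{"delta_pos":[0,0,0],"yaw":0},{"delta_pos":[0,0,0],"yaw":0}]'
cat >> w.py <<'E'
def plan(A,gap=0.,r=42.,z=-1.5,w=50.,off=35.):
    f=q[4]-A; u=np.array([np.cos(f),np.sin(f),0]); n=np.array([-u[1],u[0],0])
    E=r*u+(6+gap)*n+[0,-104,z]; uw=F@u; yaw=np.arctan2(uw[1],uw[0]); h=np.array([np.sin(yaw),-np.cos(yaw),0])  # cw side
    return F@E+o+w/2*h-[0,0,off],yaw
def batt(t):
    im=t["color"]; v,u=np.mgrid[150:205,222:302]; X=Bd(P(t,u.ravel(),v.ravel())); c=im[150:205,222:302].reshape(-1,3).astype(int)
    k=(c.max(1)<80)&(X[:,2]>2)&(X[:,2]<9.5)&(abs(X[:,0])<55)&(abs(X[:,1])<35); return X[k]
E
python3 - <<'E'
from w import *
s=status.read_state(); print(s["eef_pos"],s["tool_rot"],s["qpos"],s["force"])
t=get_image("scene"); np.savez("s9.npz",**t); X=batt(t); print(len(X),X.mean(0))
A=np.c_[X[:,:2],np.ones(len(X))]; print("plane",np.linalg.lstsq(A,X[:,2],rcond=None)[0]); 
for a in range(-56,56,8):
    m=(X[:,0]>=a)&(X[:,0]<a+8)
    if m.any(): print(a,m.sum(),np.round([X[m,1].min(),X[m,1].max(),np.median(X[m,2])],1))
for A in(0,.05,.5,1,1.4): print(A,plan(A)); 
print(plan(0.05,8))
E
```

```text
clock: 19.12
eef_pos: [529.3, 283.8, 137.8]
tool_rot: [-3.14, -0.002, 0.153]
force: [0.2, 0.6, -0.5]
width: 49.2
gripper_force: 0.0
[529.25670683 283.8461248  137.76174477] [-3.13955124e+00 -1.64195315e-03  1.52575918e-01] [-0.73843104  0.65002887  0.32234525  1.73308589 -0.27247159  0.80030467
 -1.70500303] [ 0.19577424  0.57559841 -0.47914714]
189 [-4.95037487 -8.39538855  6.01030058]
plane [-4.13828213e-03 -1.54348163e-02  5.86023325e+00]
-48 16 [-23.6  15.5   6.5]
-40 20 [-25.5  15.3   6. ]
-32 20 [-26.9  10.2   5. ]
-24 17 [-26.3   9.6   6.5]
-16 18 [-27.1   9.3   6.6]
-8 17 [-27.6   9.6   5.7]
0 13 [-28.2   4.5   6.7]
8 16 [-28.1   6.    7. ]
16 20 [-28.1  16.3   6. ]
24 16 [-27.   16.3   5.3]
32 15 [-25.2  16.7   4.6]
40 1 [16.  16.   8.4]
0 (array([563.63865121, 144.39228125,  53.58580326]), np.float64(-0.7903291059229157))
0.05 (array([561.83782091, 143.53801923,  52.83238792]), np.float64(-0.8381436468579864))
0.5 (array([544.90355949, 140.00273277,  44.52110994]), np.float64(-1.242631376793161))
1 (array([526.4009008 , 145.84768597,  33.6017004 ]), np.float64(-1.6715302904985432))
1.4 (array([514.71556316, 158.24828448,  25.32878538]), np.float64(-2.0358459319141344))
(array([566.44184247, 149.18031439,  56.14410813]), np.float64(-0.8381436468579864))
```

```bash
python3 -m handwheel '[{"delta_pos":[0.3,-1,0],"yaw":0.12},{"delta_pos":[0.4,-1.4,0],"yaw":0.12},{"delta_pos":[0.4,-1.4,0],"yaw":0.12},{"delta_pos":[0.4,-1.4,0],"yaw":0.12},{"delta_pos":[0.4,-1.4,0],"yaw":0.12},{"delta_pos":[0.4,-1.4,0],"yaw":0.12},{"delta_pos":[0.4,-1.4,0],"yaw":0.12},{"delta_pos":[0.4,-1.4,0],"yaw":0.12},{"delta_pos":[0.3,-1.4,0],"yaw":0.12},{"delta_pos":[0.3,-1.3,0],"yaw":0.12}]'
python3 -m handwheel '[{"delta_pos":[0,0,0],"yaw":0.12},{"delta_pos":[0,0,0],"yaw":0.12},{"delta_pos":[0,0,0],"yaw":0.12},{"delta_pos":[0,0,0],"yaw":0.12},{"delta_pos":[0,0,0],"yaw":0.12},{"delta_pos":[0,0,0],"yaw":0.12},{"delta_pos":[0,0,-0.5],"yaw":0.12},{"delta_pos":[0,0,-0.5],"yaw":0.11},{"delta_pos":[0,0,0],"yaw":0},{"delta_pos":[0,0,0],"yaw":0}]'
python3 - <<'E'
from w import *
s=status.read_state(); P_,y=plan(.05,8); print(np.round(P_-s["eef_pos"],1),y+np.pi-s["tool_rot"][2],s["width"])
E
```

```text
clock: 20.0
eef_pos: [563.9, 146.9, 133.9]
tool_rot: [-3.139, 0.004, 1.358]
force: [0.2, -0.4, -0.8]
width: 49.0
gripper_force: 0.0
clock: 20.83
eef_pos: [563.9, 147.7, 124.0]
tool_rot: [-3.139, 0.001, 2.299]
force: [-0.1, -0.3, 0.8]
width: 49.3
gripper_force: 0.0
[  2.6   1.4 -67.9] 0.004089588558325641 49.31283107690572
```

```bash
python3 -m handwheel '[{"delta_pos":[0.25,0.15,-2],"yaw":0},{"delta_pos":[0,0,-2],"yaw":0},{"delta_pos":[0,0,-1.2],"yaw":0},{"delta_pos":[0,0,-0.5],"yaw":0},{"delta_pos":[0,0,0],"yaw":0},{"delta_pos":[0,0,0],"yaw":0}]'
python3 -m handwheel '[{"delta_pos":[0,0,-0.4],"yaw":0},{"delta_pos":[0,0,0],"yaw":0}]'
python3 -m handwheel '[{"delta_pos":[0,0,-0.3],"yaw":0},{"delta_pos":[0,0,0],"yaw":0}]'
python3 - <<'E'
from w import *
s=status.read_state(); P_,y=plan(.05,8); print(np.round(P_-s["eef_pos"],1),s["force"])
t=get_image("scene"); np.savez("s10.npz",**t)
# tip of the pushing (uphill) finger: scan depth down its vertical line
yw=s["tool_rot"][2]; ty=np.array([np.sin(yw),-np.cos(yw),0])
for sg in(1,-1):
  for h in range(24,56,4):
    X=s["eef_pos"]+sg*30*ty+[0,0,h]; u,v=np.round(pix(t,X)).astype(int); Y=P(t,u,v); print(sg,h,t["color"][v,u],np.round(Y-X),np.round(Bd(Y)-[0,-104,0]))
E
```

```text
clock: 21.33
eef_pos: [567.6, 149.9, 68.5]
tool_rot: [-3.141, 0.003, 2.302]
force: [0.4, 1.1, -0.1]
width: 49.2
gripper_force: 0.0
clock: 21.5
eef_pos: [567.8, 149.8, 64.6]
tool_rot: [3.141, 0.003, 2.302]
force: [0.7, -0.5, -0.6]
width: 49.1
gripper_force: 0.0
clock: 21.67
eef_pos: [567.4, 149.6, 61.3]
tool_rot: [-3.141, 0.003, 2.302]
force: [-0.0, 0.8, -2.0]
width: 48.9
gripper_force: 0.0
[-1.  -0.4 -5.1] [-0.00959914  0.84113556 -2.00096923]
1 24 [101 104 106] [-50. -36.  27.] [  5. -50.  42.]
1 28 [95 96 96] [-49. -35.  25.] [  8. -49.  44.]
1 32 [ 99  99 101] [-52. -38.  27.] [  7. -51.  50.]
1 36 [102 103 102] [-46. -34.  23.] [ 13. -48.  47.]
1 40 [ 99 100 101] [-53. -39.  26.] [ 11. -52.  57.]
1 44 [101 104 104] [-53. -39.  26.] [ 12. -52.  60.]
1 48 [90 90 90] [-52. -38.  24.] [ 15. -52.  62.]
1 52 [37 38 40] [-74. -54.  34.] [  2. -64.  86.]
-1 24 [ 89  93 100] [ 29.  22. -15.] [ 15. -37. -12.]
-1 28 [87 93 99] [ 27.  21. -14.] [ 16. -38.  -7.]
-1 32 [ 92  97 101] [ 35.  26. -19.] [ 23. -34. -12.]
-1 36 [104 108 107] [-0.  1. -0.] [  1. -54.  27.]
-1 40 [82 83 85] [-3. -1.  0.] [  1. -56.  32.]
-1 44 [43 47 45] [-6. -4.  2.] [  1. -58.  39.]
-1 48 [49 48 52] [-12.  -8.   8.] [  1. -61.  51.]
-1 52 [45 48 48] [-6. -4.  4.] [  6. -58.  48.]
```

```bash
python3 -m handwheel '[{"delta_pos":[0,0,-0.25],"yaw":0},{"delta_pos":[0,0,0],"yaw":0}]'
python3 -m handwheel '[{"delta_pos":[-0.05,0,-0.25],"yaw":0},{"delta_pos":[0,0,0],"yaw":0}]'
python3 - <<'E'
from w import *
s=status.read_state(); P_,y=plan(.05,8); print(np.round(P_-s["eef_pos"],1),s["force"])
l=s["eef_pos"]
for g in(4,2,0,-2): print(g,np.round(plan(.05,g)[0]-l,1))
E
```

```text
clock: 21.88
eef_pos: [567.3, 149.6, 58.5]
tool_rot: [-3.141, 0.002, 2.302]
force: [-0.2, 0.5, 1.0]
width: 48.8
gripper_force: 0.0
clock: 22.05
eef_pos: [566.5, 149.6, 55.8]
tool_rot: [-3.141, 0.002, 2.303]
force: [-0.1, 0.2, -0.4]
width: 49.5
gripper_force: 0.0
[-0.1 -0.4  0.3] [-0.1165723   0.15985557 -0.40615732]
4 [-2.4 -3.3 -1.4]
2 [-3.6 -4.7 -2.2]
0 [-4.7 -6.1 -3. ]
-2 [-5.9 -7.5 -3.8]
```

Now approach the ear in small steps to detect contact.

```bash
python3 -m handwheel '[{"delta_pos":[-0.24,-0.3,-0.14],"yaw":0},{"delta_pos":[0,0,0],"yaw":0}]'
python3 -m handwheel '[{"delta_pos":[-0.12,-0.14,-0.08],"yaw":0},{"delta_pos":[0,0,0],"yaw":0}]'
python3 -m handwheel '[{"delta_pos":[-0.06,-0.07,-0.04],"yaw":0},{"delta_pos":[0,0,0],"yaw":0}]'
python3 -m handwheel '[{"delta_pos":[-0.06,-0.07,-0.04],"yaw":0},{"delta_pos":[0,0,0],"yaw":0}]'
python3 -m handwheel '[{"delta_pos":[-0.06,-0.07,-0.04],"yaw":0},{"delta_pos":[0,0,0],"yaw":0}]'
python3 -m handwheel '[{"delta_pos":[-0.06,-0.07,-0.04],"yaw":0},{"delta_pos":[0,0,0],"yaw":0}]'
```

```text
clock: 22.22
eef_pos: [563.7, 145.8, 54.5]
tool_rot: [-3.14, 0.002, 2.302]
force: [-0.2, -0.8, -0.8]
width: 49.3
gripper_force: 0.0
clock: 22.38
eef_pos: [563.0, 144.8, 53.9]
tool_rot: [-3.141, 0.003, 2.302]
force: [-1.2, -0.4, 0.1]
width: 49.2
gripper_force: 0.0
clock: 22.55
eef_pos: [562.6, 144.4, 53.6]
tool_rot: [-3.141, 0.003, 2.303]
force: [0.4, 0.4, 0.1]
width: 49.2
gripper_force: 0.0
clock: 22.72
eef_pos: [562.2, 144.0, 53.3]
tool_rot: [3.141, 0.003, 2.303]
force: [0.1, 0.8, -0.8]
width: 49.2
gripper_force: 0.2
clock: 22.88
eef_pos: [562.1, 143.8, 53.1]
tool_rot: [3.14, 0.003, 2.303]
force: [0.4, 0.6, 0.3]
width: 49.0
gripper_force: 0.8
clock: 23.05
eef_pos: [561.7, 143.2, 52.8]
tool_rot: [3.14, 0.003, 2.303]
force: [1.4, 1.7, 1.3]
width: 49.0
gripper_force: 1.4
```

```bash
python3 - <<'E'
from w import *
s=status.read_state(); l=s["eef_pos"]; ly=s["tool_rot"][2]-np.pi
for A in np.arange(.1,1.41,.1):
    a,y=plan(A); print(round(A,2),np.round((a-l)/10,2),round(y-ly,3)); l,ly=a,y
E
```

```text
0.1 [-0.17 -0.04 -0.08] -0.047
0.2 [-0.37 -0.13 -0.17] -0.092
0.3 [-0.38 -0.09 -0.18] -0.09
0.4 [-0.38 -0.05 -0.19] -0.088
0.5 [-0.38 -0.01 -0.2 ] -0.087
0.6 [-0.38  0.03 -0.21] -0.086
0.7 [-0.38  0.07 -0.22] -0.085
0.8 [-0.37  0.12 -0.22] -0.085
0.9 [-0.36  0.16 -0.22] -0.086
1.0 [-0.35  0.2  -0.22] -0.087
1.1 [-0.33  0.25 -0.22] -0.088
1.2 [-0.31  0.29 -0.21] -0.09
1.3 [-0.28  0.33 -0.2 ] -0.092
1.4 [-0.25  0.37 -0.19] -0.095
```

```bash
python3 -m handwheel '[{"delta_pos":[-0.17,-0.04,-0.08],"yaw":-0.047},{"delta_pos":[-0.37,-0.13,-0.17],"yaw":-0.092},{"delta_pos":[-0.38,-0.09,-0.18],"yaw":-0.09},{"delta_pos":[-0.38,-0.05,-0.19],"yaw":-0.088},{"delta_pos":[-0.38,-0.01,-0.2],"yaw":-0.087},{"delta_pos":[0,0,0],"yaw":0}]'
python3 - <<'E'
from w import *
s=status.read_state(); P_,y=plan(.5); print(np.round(P_-s["eef_pos"],1),s["force"],y+np.pi-s["tool_rot"][2])
E
python3 -m handwheel '[{"delta_pos":[-0.38,0.03,-0.21],"yaw":-0.086},{"delta_pos":[-0.38,0.07,-0.22],"yaw":-0.085},{"delta_pos":[-0.37,0.12,-0.22],"yaw":-0.085},{"delta_pos":[0,0,0],"yaw":0}]'
python3 - <<'E'
from w import *
s=status.read_state(); P_,y=plan(.8); print(np.round(P_-s["eef_pos"],1),s["force"],y+np.pi-s["tool_rot"][2],s["width"])
t=get_image("scene"); np.savez("s11.npz",**t); X=batt(t); print(len(X),X.mean(0))
# bright jaw pixels
im=t["color"]; v,u=np.mgrid[150:205,222:302]; X=Bd(P(t,u.ravel(),v.ravel())); c=im[150:205,222:302].reshape(-1,3).astype(int)
for f in("s9.npz","s11.npz"):
    t=dict(np.load(f)); X=Bd(P(t,u.ravel(),v.ravel())); c=t["color"][150:205,222:302].reshape(-1,3).astype(int)
    k=(c.min(1)>150)&(X[:,2]>5)&(X[:,2]<16)&(X[:,1]<-5)&(X[:,1]>-60)&(X[:,0]>-45); print(f,k.sum(),np.round(X[k].mean(0),1))
E
```

```text
clock: 23.55
eef_pos: [544.5, 139.0, 44.4]
tool_rot: [3.141, 0.004, 1.897]
force: [2.0, 0.5, 1.2]
width: 49.1
gripper_force: 1.1
[0.4 1.  0.1] [2.04371778 0.50114643 1.23850562] 0.0024174405061283544
clock: 23.88
eef_pos: [533.1, 140.9, 37.8]
tool_rot: [3.141, 0.004, 1.643]
force: [2.2, 0.0, 0.5]
width: 49.4
gripper_force: 1.1
[0.5 1.3 0.2] [2.21659789 0.03107225 0.52048374] -0.00010634721653479673 49.43378102982702
178 [-5.83691422 -5.01731855  6.0773514 ]
s9.npz 31 [ -4.  -42.8  11.3]
s11.npz 28 [ -6.4 -35.6  12.5]
```

```bash
python3 -m handwheel '[{"delta_pos":[-0.36,0.16,-0.22],"yaw":-0.086},{"delta_pos":[-0.35,0.2,-0.22],"yaw":-0.087},{"delta_pos":[-0.33,0.25,-0.22],"yaw":-0.088},{"delta_pos":[0,0,0],"yaw":0}]'
python3 -m handwheel '[{"delta_pos":[-0.31,0.29,-0.21],"yaw":-0.09},{"delta_pos":[0,0,0],"yaw":0}]'
cat >> w.py <<'E'
def ang(s):
    from scipy.optimize import minimize_scalar
    # angle at which the tool's contact plane matches: tangential component zero at r
    def g(A):
        a,y=plan(A); hh=np.array([np.sin(y),-np.cos(y),0]); return ((s["eef_pos"]-a)@hh)**2
    return minimize_scalar(g,bounds=(0,1.7),method="bounded").x
def jawy(t):
    v,u=np.mgrid[150:205,222:302]; X=Bd(P(t,u.ravel(),v.ravel())); c=t["color"][150:205,222:302].reshape(-1,3).astype(int)
    k=(c.min(1)>150)&(X[:,2]>5)&(X[:,2]<16)&(X[:,1]<-5)&(X[:,1]>-60)&(X[:,0]>-45); return k.sum(),X[k].mean(0)
E
python3 - <<'E'
from w import *
s=status.read_state(); P_,y=plan(1.2); print(np.round(P_-s["eef_pos"],1),s["force"],y+np.pi-s["tool_rot"][2],ang(s))
t=get_image("scene"); np.savez("s12.npz",**t); X=batt(t); print(len(X),X.mean(0),jawy(t),jawy(dict(np.load("s2.npz"))),jawy(dict(np.load("s1.npz"))))
E
```

```text
clock: 24.27
eef_pos: [522.7, 146.9, 31.2]
tool_rot: [3.141, 0.003, 1.383]
force: [2.6, -2.4, 3.3]
width: 49.0
gripper_force: 1.6
clock: 24.43
eef_pos: [519.7, 149.8, 29.1]
tool_rot: [3.141, 0.003, 1.294]
force: [2.9, -2.2, 2.1]
width: 49.4
gripper_force: 2.0
[0.3 1.4 0.2] [ 2.87791793 -2.1885106   2.05870248] -0.0012970974869461749 1.1982872182152695
177 [-5.47140831 -0.44288579  5.94718475] (np.int64(25), array([ -5.98772327, -29.80515853,  12.28021718])) (np.int64(28), array([ -7.29307301, -41.90930188,  12.28296393])) (np.int64(32), array([ -5.72294091, -29.34543985,  12.04124283]))
```

```bash
python3 -m handwheel '[{"delta_pos":[-0.14,0.17,-0.1],"yaw":-0.046},{"delta_pos":[-0.14,0.16,-0.1],"yaw":-0.046},{"delta_pos":[-0.13,0.18,-0.1],"yaw":-0.047},{"delta_pos":[0,0,0],"yaw":0},{"delta_pos":[0,0,0],"yaw":0}]'
python3 - <<'E'
from w import *
s=status.read_state(); P_,y=plan(1.35); print(np.round(P_-s["eef_pos"],1),s["force"],ang(s),s["gripper_force"])
t=get_image("scene"); np.savez("s13.npz",**t); X=batt(t); print(len(X),X.mean(0),jawy(t))
E
```

```text
clock: 24.9
eef_pos: [515.4, 154.9, 26.1]
tool_rot: [-3.141, 0.003, 1.156]
force: [2.0, -2.0, 2.6]
width: 49.4
gripper_force: 2.3
[0.5 1.5 0.2] [ 2.0128934  -2.0438365   2.59724001] 1.3457969200181539 2.278201896697283
169 [-5.23184656  2.81208141  6.08990531] (np.int64(18), array([-31.34885439, -28.94062032,  11.8943069 ]))
```

```bash
python3 -m handwheel '[{"delta_pos":[-0.11,0.16,-0.08],"yaw":-0.04},{"delta_pos":[0,0,0],"yaw":0},{"delta_pos":[0,0,0],"yaw":0}]'
python3 - <<'E'
from w import *
s=status.read_state(); print(s["force"],ang(s))
E
python3 -m handwheel '[{"delta_pos":[0.3,-0.25,0.2],"yaw":0},{"delta_pos":[0.3,-0.25,0.3],"yaw":0},{"delta_pos":[0,0,3],"yaw":0},{"delta_pos":[0,0,4],"yaw":0},{"delta_pos":[0,-2,4],"yaw":0},{"delta_pos":[-1,-4,2],"yaw":0},{"delta_pos":[-1,-4,0],"yaw":0},{"delta_pos":[-1,-4,0],"yaw":0},{"delta_pos":[-1,-4,0],"yaw":0},{"delta_pos":[-1,-4,0],"yaw":0}]'
python3 -m handwheel '[{"delta_pos":[-1,-4,0],"yaw":0},{"delta_pos":[-1,-4,0],"yaw":0},{"delta_pos":[0,-3,0],"yaw":0},{"delta_pos":[0,0,0],"yaw":0},{"delta_pos":[0,0,0],"yaw":0}]'
python3 - <<'E'
from w import *
t=get_image("scene"); np.savez("s14.npz",**t); X=batt(t); print(len(X),X.mean(0),jawy(t))
A=np.c_[X[:,:2],np.ones(len(X))]; print("plane",np.linalg.lstsq(A,X[:,2],rcond=None)[0])
p=get_image("top"); np.savez("t14.npz",**p); c=p["color"].astype(int)
u,v=np.meshgrid(np.arange(165,257),np.arange(150,212)); B=Bd(P(p,u.ravel(),v.ravel())); cc=c[150:212,165:257].reshape(-1,3)
print("top visible",np.median(B[:,2]))
k=(cc.max(1)<85)&(B[:,2]>1)&(B[:,2]<10)&(abs(B[:,0])<56)&(abs(B[:,1])<30); D=B[k]; print(k.sum(),D.mean(0))
for a in range(-52,52,8):
    m=(D[:,0]>=a)&(D[:,0]<a+8)
    if m.any(): print(a,m.sum(),np.round([D[m,1].min(),D[m,1].max(),np.median(D[m,1]),np.median(D[m,2])],1))
# ear angle: pixels at ear height between radius 30 and 47
b=B-[0,-104,0]; r=np.hypot(b[:,0],b[:,1]); f=np.arctan2(b[:,1],b[:,0]); k=(r>33)&(r<49)&(b[:,2]>-3)&(b[:,2]<9)&(f<-.3)&(f>-2.8); print("ear",k.sum(),q[4]-f[k])
E
```

```text
clock: 25.2
eef_pos: [514.3, 156.6, 25.3]
tool_rot: [-3.142, 0.003, 1.115]
force: [2.4, -3.6, 4.2]
width: 49.1
gripper_force: 2.5
[ 2.41379614 -3.64773289  4.21943387] 1.3911835554358316
clock: 26.03
eef_pos: [469.5, -63.6, 155.8]
tool_rot: [-3.14, 0.002, 1.115]
force: [1.1, 0.2, -0.6]
width: 48.7
gripper_force: 0.0
clock: 26.45
eef_pos: [450.2, -174.0, 155.6]
tool_rot: [-3.14, 0.002, 1.11]
force: [0.2, 1.1, 0.1]
width: 48.9
gripper_force: 0.0
164 [-6.56135688  2.40205658  6.06480292] (np.int64(34), array([ -3.43546744, -27.45828694,  11.40111108]))
plane [-1.48616374e-03 -2.10318456e-02  6.10557135e+00]
top visible -13.937528772554247
344 [-3.54179225  5.39351862  5.63365692]
-52 16 [-10.8  22.4   5.3   5.7]
-44 31 [-11.7  24.    5.2   5. ]
-36 30 [-10.5  23.2   8.    5.6]
-28 28 [-13.1  20.3   5.9   6.8]
-20 31 [-14.3  21.7   0.4   6.7]
-12 30 [-11.9  24.4   4.8   5.6]
-4 35 [-14.6  22.5   2.4   6.1]
4 32 [-13.   22.    2.9   5.4]
12 31 [-12.9  22.6   5.8   5.3]
20 32 [-11.6  24.9   7.5   5.5]
28 35 [-11.   26.3   7.7   5.7]
36 13 [-13.3  23.3  12.5   5.9]
ear 20 [1.20920129 1.2094217  1.2746289  1.25732141 1.22465536 1.2426246
 1.37824167 1.36832557 1.32085239 1.27393629 1.2665633  1.52383265
 1.45707281 1.36530572 1.35399843 1.29508653 1.46164414 1.44593435
 1.38362455 1.39471821]
```

```bash
python3 -c "
from cell import ctrl; print(ctrl.finish_job())"
```

```text
the job is handed in; nothing more can be done
None
```

The battery is clamped flat in the jig, tab end up and lower end at the toe stop. The collar is at about 1.39 rad by my measurements, against 1.40 at the locked mark, and the job is handed in; no verdict came back.

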